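Brush the scraps off the moulder bed into the pit and lock the pit

ROBOT

A 6-joint arm with a two-finger parallel gripper is mounted at the origin on the work surface. World frame = base frame: x ahead of the robot, y to its left, z up, the work surface at z = 0. Lengths are in m, angles in degrees, forces in N, time in s.
With the tool pointing down it reaches from about 0.35 to 0.875 m from the base axis. Payload 4.2 kg.
Tool frame: the origin (TCP) lies on the centre line of the jaws, within the pads' length; the fingertips stand 14 mm ahead of it and the grasp point (between the pads) lies 5 mm behind it; z points along the fingers, y is the line along which they close (so a half turn about z gives the same grasp; the last joint's range is limited). The gripper opens to 85 mm and grips with 20 to 120 N. Pads are 22 mm wide; open, the fingers measure 114 mm over their backs; the gripper's body (76 mm by 85 mm) begins 54 mm behind the grasp point. The pads swing forward as they close: fully open they stand 13 mm farther back than shut.
Start: joints at [-60.298, 22.042, 0.453, 0, -68.411, -14.817], TCP at [0.161, -0.604, 0.216] pointing down, gripper open.
Joint ranges: [-179.83, 179.83], [-69.29, 118.12], [-61.27, 80.66], [-181.25, 117.63], [-171.15, -9.14], [-177.46, 177.46]. Speed limits (degrees/s): [159.86, 159.86, 180, 180, 180, 180].

INTERFACE

Orientations are given as [roll, pitch, yaw] about the fixed x, y, z axes, in that order (R = Rz(yaw) Ry(pitch) Rx(roll)).
In Python, from bench import * gives the robot as it stands.
- The arm moves only by the tool apply_moves, never from a script. Its argument "moves" is a list of rows, each a list of 3 entries, a list of its own where there are three numbers: the finger opening in mm, from 0 to 85.4, then the shift along the tool's x, y, z in units of 40 mm (1.0 is 40 mm), then the turn about the tool's z in units of 6 degrees (1.0 is 6 degrees). A call has 1 to 8 rows; each row is the pose to reach, as a shift and turn from the pose commanded when the call began, along the tool's axes at that moment; what a row does not reach only later rows make up. A row lasts 1/12 s, in which the tool goes at most 41.7 mm and 7.16 degrees, less where a joint would pass 70% of its speed; a pose out of reach is approached as far as the arm can. A call with a gripper value outside its range is refused whole. The fingers move at their own pace and stop on an object; "grip_force" is the grip in N (left out, the last holds). Time passes only in rows, so rows that repeat a pose let the fingers close. It gives the time, the measured TCP pose, the force, the opening and the grip force at its end, in the units of the state.
- state(): the state, without advancing time (a new reading comes with each control period).
- read_camera(name): name is "side" or "top"; returns (picture, depth): 420x560x3 uint8, blue, green, red; 420x560 float32, m along the optical axis (not along the pixel's ray), 0 where there is no reading.
- calibration(name): a dict with "intrinsics" (3x3 intrinsics, pixels), "view" (4x4, takes a point from world to camera coordinates). Camera axes: x right, y down, z forward; pixel columns grow to the right and rows downward; lengths in m; the calibration is good to about 2 mm. A picture is of the moment at which its call begins. calibration takes no time and is no camera call.
- close_job(): hands the job in; it is judged then, once.
The state is a dict: "t": time; "qpos": joint angles; "joint_velocities": joint speeds; "effort": joint torques, N m; "eef_pos": TCP position; "eef_rot": TCP orientation; "contact_force": force on the tool from outside, world axes, zero at the start; "wrist_torque": the same for the moment, N m; "gripper_width": opening from 0.0 (shut) to 1.0 (fully open); "gripper_force": force on a finger pad.
Only numpy, scipy, OpenCV 4.12 (cv2) and the standard library are available. Lean on these libraries where they do the work, as an engineer would, in place of code of your own. Each camera call takes 0.05 s, during which the arm holds its last target. There are 200 camera calls.

TASK

Lift the brass gauge off the machine bed and put it in its wooden tray. Unlock the quarter-turn catch and slide the pit cover fully open, then take the bench brush and sweep every wooden scrap on the deck into the scrap pit, never touching a scrap with the gripper; stand the brush back on its rubber mat, bristles down. When the last scrap is in, slide the cover fully shut and turn the catch until it snaps into its locked detent, leaving the mallet and the try square where they lie.

Things in the scene. Friction and masses are not known exactly. Their poses are not given: they have to be found in the camera images.
- bed: Low bed of a bench moulding machine, green sides, bare steel deck, fixed on the bench (place and yaw vary). Origin: centre of the underside, z up. The deck is 100 mm above the bench: a straight channel along y, from x = -85 to +85 mm. Along y: work area with the scraps -225 to +30 mm, scrap pit +30 to +125 mm, plain deck where the open cover parks +125 to +235 mm.
- work (a point): Middle of the work area, at deck height (bed x = 0, y = -97.5, z = 100 mm), axes as the bed's. Walls above the deck, in bed axes: front rail 20 mm high, x = -130 to -85 mm; back fence 35 mm high, x = 85 to 110 mm, with two 18 mm knobs on top at y = -170 and 190 mm; end lip 20 mm high, y = -235 to -225 mm; the end at y = 235 mm is open.
- motor (a point): Centre of the top of the green motor housing behind the fence, 120 mm above the bench; 85 mm (bed x) by 200 mm (bed y). Axes as the bed's.
- pit (a point): Centre of the scrap pit's mouth, at deck height (bed x = 0, y = 77.5, z = 100 mm), axes as the bed's. The mouth is 170 mm (x) by 95 mm (y), the full width of the channel; the pit's floor is 92 mm below the deck.
- cover (a joint): Sliding steel cover plate of the scrap pit, 166 x 103 mm, on top of the deck: 0 = shut over the pit, 0.105 m = fully open, slid along the bed's +y clear of the pit. Slides with about 1.5 N of friction plus a little drag and stays where it is left; cannot open while the catch is locked.
- cover_grip (a point): Grip point of the cover's black bar handle (moves with the cover), 30 mm above the deck, at bed x = 20 mm. The bar is 60 mm long along the bed's x, 16 mm thick along the bed's y, its top 5.5 mm above this point and the plate 24 mm below it. Axes as the bed's.
- catch (a joint): Quarter-turn catch on the front rail: 0 = locked, tongue across the cover's edge behind its lug (wing along bed x); 1.571 rad = unlocked, tongue along bed +y. Unlocking turns anticlockwise seen from above. Sprung detent at both ends, peak about 0.1 N m: past half-way it pulls on to the end; released within 0.4 rad of an end it snaps home. Locking needs the cover shut to 2 mm.
- catch_grip (a point): Grip point on the catch's axis (bed x = -107, y = 77.5 mm, 50 mm above the deck); its x turns with the catch, along the wing. Wing: upright steel blade 46 mm long, 10 mm thick, top 10 mm above this point; the tongue, its top 22 mm below the point, reaches 40 mm out along this x. A small brass detent slide, 25 mm below the point, lies on the rail 29 mm towards bed -y.
- mat: Black rubber parking mat for the brush, 190 x 100 x 3 mm, fixed on the bench to one side of the bed (left or right varies). Origin: centre of its underside; x along its length.
- brush: Wooden bench brush with stiff dark bristles (rigid here) standing bristles down on its mat. Origin: centre of the bristle ends; z up, x along its length. Bristles 150 x 40 mm, 30 mm tall; wooden stock 150 x 40 mm from 30 to 44 mm; upright wooden grip ridge 86 mm long (x) and 22 mm thick (y) from 44 to 84 mm. About 0.2 kg. Grip the ridge across its thickness.
- gauge: Brass setting gauge, a stepped block standing on the deck near the end lip, not a scrap: 22 mm thick (x), 40 mm long (y), 44 mm tall (z), the top 14 mm only half as long (y = 0 to +20 mm). 0.22 kg. Origin: its middle, 22 mm above its foot. Its x lies roughly along the bed's x.
- gauge_tray: Shallow dark wooden tray for the gauge, 150 x 110 x 20 mm outside, walls and floor 6 mm thick, fixed on the bench on the other side of the bed from the mat. Origin: centre of its underside; x along its length.
- scrap0: Wooden scrap on the deck: plain block 36 x 26 x 22 mm (x, y, z), about 28 g. Origin: its middle. May be absent.
- scrap1: Wooden scrap on the deck: squarish block 30 x 30 x 26 mm, about 28 g. Origin: its middle. May be absent.
- scrap2: Wooden scrap on the deck: round dowel stub 28 mm in diameter, 24 mm tall, standing on end, about 28 g. Origin: its middle. May be absent.
- scrap3: Wooden scrap on the deck: L-shaped offcut 36 x 32 x 22 mm, about 28 g. Origin: its middle. May be absent.
- scrap4: Wooden scrap on the deck: tenon stub 38 x 30 x 24 mm with a narrower tongue 16 mm wide at +x, about 28 g. Origin: its middle. May be absent.
- scrap5: Wooden scrap on the deck: dark stick end 40 x 20 x 20 mm, about 28 g. Origin: its middle. May be absent.
- mallet: Wooden mallet lying in front of the bed (head 75 x 115 x 60 mm, handle 140 mm along -x). Origin under its head, at bench height. To be left alone.
- square: Try square lying in front of the bed, wooden stock 90 mm, steel blade 100 mm. Origin under the middle of its blade. To be left alone.

How it is judged:
By the outcome, as a careful person would: the job done as asked, in the order asked, and still so for the second after the job is handed in, with the robot touching nothing.
Of scrap0, scrap1, scrap2, scrap3, scrap4, scrap5 only 4 to 6 are there at a start; the rules pass over those that are not, and their reading is None.
At some moment in a run one of scrap0, scrap1, scrap2, scrap3, scrap4, scrap5 may be knocked a few centimetres aside while the robot is not near it.
Once in a run the grip may slacken for a moment while it holds something.
It also fails if it takes over 176 s, if anything falls off the work surface, if the arm or the gripper's body presses on something with over 40 N, if the wrist force passes 120 N, or if a joint passes its speed limit or range.

## Working session

There is one attempt and no reset: what is moved stays moved. The work goes in short steps, Python scripts to look and compute and a tool call to move; the robot and the scene stay as the last step left them, time stands still between calls to the robot, and variables do not carry over. Pictures are saved under pics/ and viewed, at most 14 in all, crops included, and the job is handed in when it is done.

Besides the shell and the picture viewer there is one more tool, called after ">>>" by a JSON object that holds its "api" and its "payload". apply_moves: Moves the arm, as the interface text tells. Its arguments: {"type":"object","properties":{"moves":{"type":"array"},"grip_force":{"type":"number"}},"required":["moves"]}

```bash
ls; mkdir -p pics; python3 - <<'E'
from bench import *
import cv2,numpy as np
print(state())
for n in("side","top"):
    im,d=read_camera(n); cv2.imwrite(f"pics/{n}0.png",im); np.savez(f"{n}0.npz",im=im,d=d)
    c=calibration(n); print(n,np.round(c["intrinsics"],1).tolist(),np.round(c["view"],4).tolist(), (d>0).mean())
E
```

```text
pics
{'t': 0.0, 'qpos': array([-6.02984677e+01,  2.20891472e+01,  3.79379597e-01, -2.98475081e-02,
       -6.84082824e+01, -1.48163704e+01]), 'joint_velocities': array([ 0.02985557,  0.02446135, -0.04359047, -0.07988511,  0.06326621,
        0.0331015 ]), 'effort': array([ 7.73041429e-04, -3.92287803e+01,  1.88401437e+01,  4.18627962e+00,
       -4.70506478e-03,  6.19253257e-06]), 'eef_pos': array([ 0.1604173 , -0.60343256,  0.21523364]), 'eef_rot': array([ 1.79878781e+02, -3.38027002e-03, -1.65125847e+02]), 'contact_force': array([0.36967916, 0.14792854, 0.00691803]), 'wrist_torque': array([ 0.00333914, -0.00928251,  0.02572869]), 'gripper_force': 0.0, 'gripper_width': 1.0047996046428582}
side [[381.0, 0.0, 279.6], [0.0, 381.0, 211.1], [0.0, 0.0, 1.0]] [[-0.9987, -0.0512, -0.0034, 0.5393], [-0.038, 0.7833, -0.6205, 0.0775], [0.0344, -0.6196, -0.7842, 1.173], [0.0, 0.0, 0.0, 1.0]] 0.995922619047619
top [[487.5, 0.0, 283.7], [0.0, 487.5, 203.7], [0.0, 0.0, 1.0]] [[0.0167, -0.9998, -0.0081, -0.0043], [-0.9972, -0.0161, -0.0729, 0.5555], [0.0727, 0.0093, -0.9973, 1.219], [0.0, 0.0, 0.0, 1.0]] 0.9960586734693877
```

View pics/top0.png

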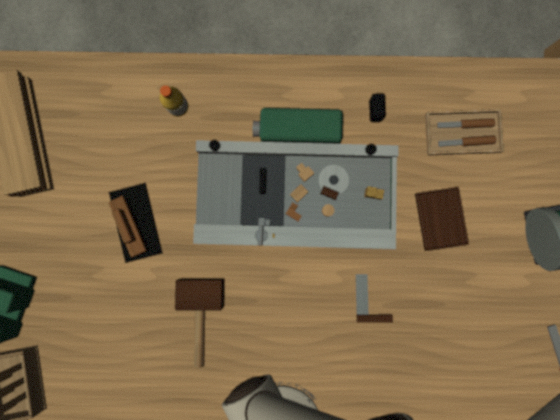

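View pics/side0.png

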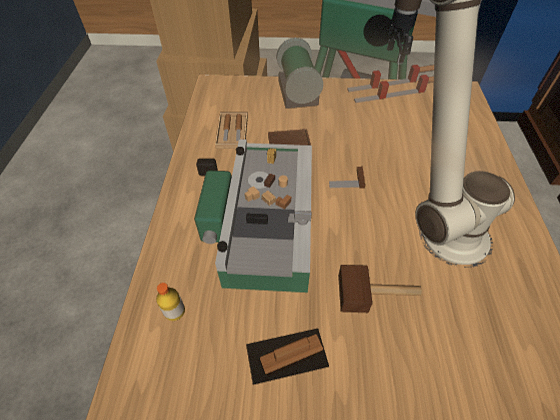

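The top view shows the bed at about (195–397, 142–248), with the catch at (262,230) and the handle bar at (263,181). The gauge is at (374,193), the brush at (127,225) on the left mat and the tray at (441,218). Scraps are clustered around (290–335, 170–213), next to a disc set in the deck.

```bash
cat > h.py <<'E'
from bench import *
import cv2,numpy as np
def ray(n,u,v,z):
    c=calibration(n);K=np.array(c["intrinsics"]);V=np.array(c["view"])
    R=V[:3,:3];o=-R.T@V[:3,3]
    d=R.T@np.linalg.inv(K)@np.array([u,v,1.]);return o+d*(z-o[2])/d[2]
def cloud(n,d):
    c=calibration(n);K=np.array(c["intrinsics"]);V=np.array(c["view"])
    v,u=np.mgrid[:d.shape[0],:d.shape[1]]
    p=np.stack([u,v,np.ones_like(u)],-1)@np.linalg.inv(K).T*d[...,None]
    return (p-V[:3,3])@V[:3,:3]
def pix(n,p):
    c=calibration(n);q=np.array(c["intrinsics"])@(np.array(c["view"])@[*p,1.])[:3];return q[:2]/q[2]
def rect(m,P):   # min-area rect of masked world points
    xy=(P[m][:,:2]*1000).astype(np.float32);r=cv2.minAreaRect(xy)
    return np.round(r[0],1),np.round(r[1],1),round(r[2],1),m.sum(),np.round(np.median(P[m][:,2])*1000,1)
E
python3 - <<'E'
from h import *
f=np.load("top0.npz");im,d=f["im"],f["d"]
P=cloud("top",d);Z=P[...,2]
def box(x0,y0,x1,y1):
    m=np.zeros(d.shape,bool);m[y0:y1,x0:x1]=1;return m
hsv=cv2.cvtColor(im,cv2.COLOR_BGR2HSV)
# bed region
b=box(190,135,405,255)
print("deck",np.median(Z[210:220,345:390]),"bench",np.median(Z[260:268,250:340]))
print("high .112-.14 x",rect(b&(Z>.11)&(Z<.145)&(hsv[...,1]<60),P))
m=b&(Z>.11)&(hsv[...,1]>70)
n,L,s,c=cv2.connectedComponentsWithStats(m.astype(np.uint8))
for i in range(1,n):
    if s[i,4]>15: print(np.round(c[i]),rect(L==i,P),np.round(np.median(hsv[L==i],0)))
print("mat/brush",rect(box(100,175,170,270)&(Z>.06),P),rect(box(100,175,170,270)&(hsv[...,2]<45)&(Z<.015),P))
print("tray",rect(box(405,180,480,255)&(Z>.012),P))
print("handle",rect(box(240,155,285,205)&(Z>.122),P))
print("catch",rect(box(240,212,285,250)&(Z>.135),P))
print("knobs",rect(box(205,138,225,156)&(Z>.143),P),rect(box(362,140,380,158)&(Z>.143),P))
print("gauge",rect(box(355,178,390,208)&(Z>.137),P),rect(box(355,178,390,208)&(Z>.12),P))
cr=im[135:255,190:405];cv2.imwrite("pics/bed0.png",cv2.resize(cr,None,fx=3.7,fy=3.7,interpolation=cv2.INTER_CUBIC))
E
```

```text
deck 0.1010715596150876 bench 0.0013955243364952542
high .112-.14 x (array([580.4, -22.8]), array([469.9, 259.7]), 89.4, np.int64(7047), np.float64(122.6))
[303. 138.] (array([589.1, -36.4]), array([246.5, 195. ]), 0.9, np.int64(519), np.float64(118.8)) [ 71. 111.  74.]
[214. 140.] (array([688.7, 166.4]), array([ 7.9, 14. ]), 26.2, np.int64(19), np.float64(153.4)) [ 18. 105.  63.]
[371. 146.] (array([ 573.1, -106.9]), array([ 19. , 293.7]), 50.8, np.int64(38), np.float64(154.2)) [ 22. 104.  30.]
[304. 172.] (array([552.9, -36.2]), array([ 39.2, 180.6]), 83.6, np.int64(176), np.float64(125.2)) [ 18. 112. 149.]
[263. 174.] (array([614.2,  53.9]), array([17. , 11.5]), 2.4, np.int64(18), np.float64(136.8)) [67. 90. 17.]
[299. 193.] (array([574. , -30.4]), array([25. , 34.6]), 45.1, np.int64(168), np.float64(123.0)) [ 18. 112. 139.]
[329. 193.] (array([ 575.9, -102.1]), array([36.3, 17.2]), 68.0, np.int64(115), np.float64(121.1)) [ 12. 141.  61.]
[374. 192.] (array([ 577.4, -205.8]), array([40.8, 22.9]), 80.9, np.int64(195), np.float64(134.6)) [ 20. 144. 127.]
[293. 212.] (array([530.5, -
[... 316 characters left out ...]
), array([183.6,  94.7]), 15.2, np.int64(1441), np.float64(5.0))
tray (array([ 497.2, -229.6]), array([150. , 450.2]), 9.6, np.int64(624), np.float64(19.6))
handle (array([544.4,  35.5]), array([176.6,  30.5]), 18.3, np.int64(186), np.float64(136.3))
catch (array([475. ,  26.9]), array([45. , 66.5]), 2.0, np.int64(109), np.float64(161.2))
knobs (array([679.7, 165.5]), array([24.9, 23.5]), 8.2, np.int64(105), np.float64(153.8)) (array([579.8, -99.7]), array([ 24.4, 293.9]), 46.2, np.int64(107), np.float64(153.6))
gauge (array([ 531.3, -104.5]), array([ 26.5, 234.3]), 27.5, np.int64(93), np.float64(144.8)) (array([ 533.9, -111.3]), array([ 37.9, 247.2]), 24.5, np.int64(188), np.float64(136.5))
```

View pics/bed0.png

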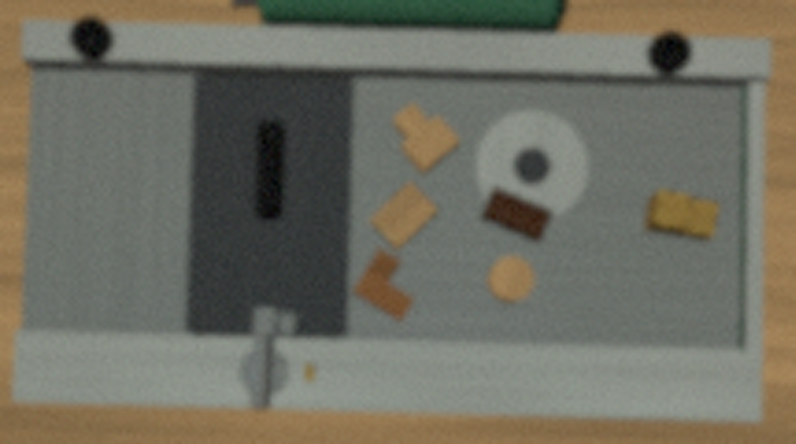

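The crop shows five scraps: tenon (425,138), block (405,215), L (383,287), dowel (511,277) and dark stick (517,213). The squarish block is absent. The gauge is at (683,214), the catch wing lies along bed x, and the disc looks flush. Next I'll get cleaner poses by ignoring missing depth.

```bash
cat >> h.py <<'E'
def bedT(o,yaw):
    a=np.radians(yaw);R=np.array([[np.cos(a),-np.sin(a)],[np.sin(a),np.cos(a)]]);return np.array(o),R
E
python3 - <<'E'
from h import *
f=np.load("top0.npz");im,d=f["im"],f["d"]
P=cloud("top",d);Z=P[...,2];Z[d<=0]=-1
hsv=cv2.cvtColor(im,cv2.COLOR_BGR2HSV)
def r(n,x0,y0,x1,y1,lo,hi,extra=None):
    m=np.zeros(d.shape,bool);m[y0:y1,x0:x1]=1;m&=(Z>lo)&(Z<hi)
    if extra is not None:m&=extra
    k,L,s,c=cv2.connectedComponentsWithStats(m.astype(np.uint8),connectivity=4)
    i=1+np.argmax(s[1:,4]);print(n,*rect(L==i,P),np.round(np.mean(P[L==i],0)*1000,1));return L==i
k1=r("knob+",200,130,230,160,.143,.2);k2=r("knob-",360,135,385,160,.143,.2)
r("fence",190,135,405,165,.128,.142)
r("rail",190,215,405,255,.115,.127)
r("lip",386,150,405,240,.115,.127)
r("motor",250,100,350,150,.1,.13)
r("handle",240,155,285,205,.125,.15)
r("catch",240,205,285,250,.151,.2)
r("tongue",240,205,285,250,.12,.135)
r("gaugetop",355,178,390,208,.137,.16);r("gauge",355,178,390,208,.115,.16)
r("brushtop",100,175,170,270,.075,.1);r("brush",100,175,170,270,.03,.1);r("mat",100,175,170,270,-.01,.012,hsv[...,2]<45)
r("tray",405,180,480,255,.012,.03);r("trayf",405,180,480,255,-.01,.03,hsv[...,2]<70)
for nm,b in dict(tenon=(292,160,318,184),block=(288,183,311,202),L=(284,201,304,223),stick=(318,184,343,202),dowel=(318,202,339,220)).items(): r(nm,*b,.112,.14)
r("mallet",170,270,230,320,.03,.1)
r("square",350,270,400,325,.004,.05,hsv[...,1]>-1)
E
```

```text
knob+ [679.7 165.5] [24.9 23.5] 8.2 105 153.8 [678.9 165.4 153.6]
knob- [ 676.5 -193.2] [25.  24.2] 22.5 106 153.6 [ 675.7 -192.7  153.1]
fence [677.9 -23.2] [467.9  26.6] 89.4 2065 136.3 [677.3 -25.  136.1]
rail [ 485.2 -103. ] [ 76.7 307.7] 0.9 2604 121.2 [ 473.3 -109.   121.2]
lip [ 566.3 -246.2] [ 22.8 193. ] 89.3 450 120.7 [ 554.7 -250.2  120.7]
motor [739.4 -34.2] [200.5  83.4] 89.4 2850 120.5 [736.1 -33.4 119.9]
handle [600.3  54.7] [58.3 14.4] 1.5 179 136.2 [600.2  54.7 136.2]
catch [474.   55.6] [44.9  9.2] 0.5 99 161.3 [475.1  55.6 160.8]
tongue [482.8  32.1] [62.6 60.3] 0.9 406 123.1 [480.7  31.2 124.3]
gaugetop [ 578.7 -196.1] [21.5 21.7] 81.6 90 144.7 [ 578.8 -196.   144.4]
gauge [ 577.4 -205.8] [40.8 22.9] 80.9 193 134.9 [ 576.6 -203.5  136.3]
brushtop [492.1 393.7] [86.2 23.2] 24.3 354 88.3 [492.2 392.4  87.7]
brush [492.3 394.1] [150.   41.1] 25.2 1075 51.1 [491.3 388.4  62.4]
mat [503.2 386.1] [183.6  94.7] 15.2 1421 5.0 [512.  372.5   5. ]
tray [ 525.5 -396.7] [150.1 111.3] 9.7 566 19.8 [ 524.6 -398.    19.6]
trayf [ 524.6 -395.2] [144.2 107.9] 9.6 2402 7.6 [ 524.7 -398.1    8.9]
tenon [626.4 -41.4] [37.8 30.3] 41.9 178 125.1 [624.  -43.1 124.7]
block [575.1 -30.7] [26.  36.5] 43.7 179 122.9 [574.7 -30.9 122.8]
L [530.9 -22.4] [35.7 31.8] 59.0 157 123.6 [529.8 -18.2 123.4]
stick [ 577.1 -102.1] [40.  20.2] 67.4 154 120.8 [ 576.6 -101.9  120.6]
dowel [536.  -98.1] [25.9 25.6] 1.0 118 125.2 [535.6 -98.2 124.9]
mallet [315.5 208.6] [100.4 114.5] 0.9 1640 61.1 [326.3 207.1  59.5]
square [ 313.5 -215.8] [124.4  92.7] 16.5 698 10.6 [ 298.5 -210.3   12. ]
```

```bash
cat >> h.py <<'E'
O,BR=bedT([580.1,-22.8],-0.5)
def bed(x,y): return O+BR@np.array([x,y])          # bed -> world, mm
def tobed(p): return BR.T@(np.asarray(p)[:2]-O)
def plan(ws,start=None):
    """ws: world TCP waypoints (x,y,z mm,yaw), one per call; prints shift/turn units."""
    if start is None:
        s=state();start=[*s["eef_pos"]*1000,s["eef_rot"][2]]
    p=np.array(start,float)
    for w in ws:
        a=np.radians(p[3]);d=np.array(w[:3])-p[:3]
        dy=(w[3]-p[3]+180)%360-180
        u=np.round(np.array([np.cos(a)*d[0]+np.sin(a)*d[1],np.sin(a)*d[0]-np.cos(a)*d[1],-d[2]])/40,2);t=round(-dy/6,2)
        print(u.tolist(),t,"rows",round(max(np.linalg.norm(u)*40/41.7,abs(t)*6/7.16),1))
        u=u*40;p=np.array([p[0]+np.cos(a)*u[0]+np.sin(a)*u[1],p[1]+np.sin(a)*u[0]-np.cos(a)*u[1],p[2]-u[2],p[3]-6*t])
    return p
E
python3 - <<'E'
from h import *
print(bed(20,77.5),bed(-107,77.5),bed(97.5,190))
plan([(370,-400,215,-130),(577.6,-204.5,200,-98.5),(577.6,-204.5,121,-98.5)])
E
```

```text
[600.77554496  54.52251833] [473.78038073  55.63078834] [679.25432924 166.34192817]
[-6.37, 3.57, 0.01] -5.85 rows 7.0
[-7.08, -0.83, 0.37] -5.25 rows 6.8
[-0.0, -0.0, 1.98] -0.0 rows 1.9
```

>>> {"api": "apply_moves", "payload": {"moves": [[85,[-6.37,3.57,0],-5.85],[85,[-6.37,3.57,0],-5.85],[85,[-6.37,3.57,0],-5.85],[85,[-6.37,3.57,0],-5.85],[85,[-6.37,3.57,0],-5.85],[85,[-6.37,3.57,0],-5.85],[85,[-6.37,3.57,0],-5.85],[85,[-6.37,3.57,0],-5.85]], "grip_force": 60}}

```text
t: 0.77
eef_pos: [0.3741, -0.3965, 0.2161]
eef_rot: [-180.0, 0.1, -129.6]
contact_force: [-0.7, 0.3, 0.1]
gripper_width: 0.998
gripper_force: 0.0
```

>>> {"api": "apply_moves", "payload": {"moves": [[70,[-7.08,-0.83,0.37],-5.25],[70,[-7.08,-0.83,0.37],-5.25],[70,[-7.08,-0.83,0.37],-5.25],[70,[-7.08,-0.83,0.37],-5.25],[70,[-7.08,-0.83,0.37],-5.25],[70,[-7.08,-0.83,0.37],-5.25],[70,[-7.08,-0.83,0.37],-5.25],[70,[-7.08,-0.83,0.37],-5.25]]}}

```text
t: 1.43
eef_pos: [0.5813, -0.2011, 0.1998]
eef_rot: [180.0, 0.0, -98.2]
contact_force: [-0.7, -0.9, -0.1]
gripper_width: 0.821
gripper_force: 0.0
```

```bash
python3 - <<'E'
from h import *
import time
im,d=read_camera("top");s=state();print(s["t"],s["eef_pos"],s["eef_rot"],s["joint_velocities"].round(2))
P=cloud("top",d);Z=P[...,2];Z[d<=0]=-1
plan([(577.6,-204.5,121,-98.5)])
im,d=read_camera("side");cv2.imwrite("pics/s1.png",cv2.resize(im[120:240,200:340],None,fx=4,fy=4))
E
```

```text
1.4833 [ 0.57921989 -0.20264995  0.20000522] [ 1.79888840e+02  1.25667845e-02 -9.82933050e+01] [-2.96 -1.78 -2.03  0.07 -0.66  0.61]
[0.05, 0.03, 1.98] 0.03 rows 1.9
```

View pics/s1.png

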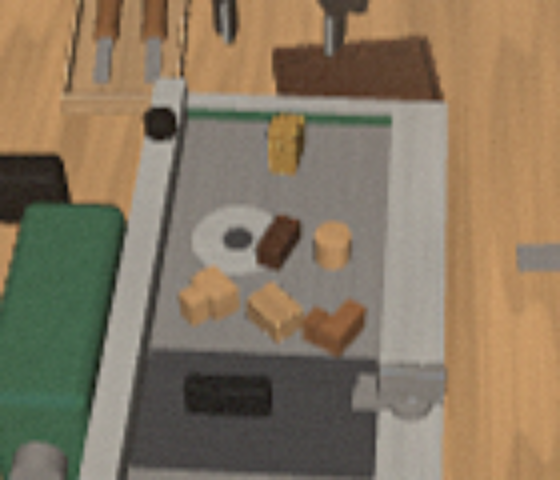

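The crop shows the fingers at (225,20) and (335,30), above and either side of the gauge at (287,143). The arm is still settling onto target. I'll descend, grip and lift.

>>> {"api": "apply_moves", "payload": {"moves": [[70,[0,0,1],0],[70,[0,0,1.6],0],[70,[0,0,1.98],0],[70,[0,0,1.98],0],[10,[0,0,1.98],0],[10,[0,0,1.98],0],[10,[0,0,1.98],0],[10,[0,0,1.98],0]], "grip_force": 60}}

```text
t: 2.2
eef_pos: [0.5784, -0.2054, 0.124]
eef_rot: [-179.8, 0.0, -98.5]
contact_force: [-2.5, -0.1, 1.2]
gripper_width: 0.251
gripper_force: 2.9
```

>>> {"api": "apply_moves", "payload": {"moves": [[10,[0,0,0],0],[10,[0,0,0],0],[10,[0,0,0],0],[10,[0,0,-0.5],0],[10,[0,0,-1],0],[10,[0,0,-1.6],0],[10,[0,0,-1.6],0],[10,[0,0,-1.6],0]]}}

```text
t: 2.87
eef_pos: [0.5781, -0.2047, 0.1871]
eef_rot: [-179.9, 0.1, -98.5]
contact_force: [-1.3, 0.6, -3.1]
gripper_width: 0.223
gripper_force: 58.9
```

```bash
python3 - <<'E'
from h import *
s=state();p=[*s["eef_pos"]*1000,s["eef_rot"][2]];print(p,s["gripper_width"]*85,s["gripper_force"])
c=(525.5,-396.7)
plan([(540,-300,185,-90),(*c,150,-80.3),(*c,30,-80.3)])
E
```

```text
[np.float64(578.10879736224), np.float64(-204.7047500273494), np.float64(187.12205445556012), np.float64(-98.52600359796737)] 18.987749407173382 58.92978315241635
[2.5, 0.59, 0.05] -1.42 rows 2.5
[2.42, 0.36, 0.88] -1.62 rows 2.5
[-0.01, -0.0, 3.0] 0.0 rows 2.9
```

>>> {"api": "apply_moves", "payload": {"moves": [[10,[1,0.2,0],-0.5],[10,[2,0.5,0],-1],[10,[2.5,0.6,0],-1.42],[10,[2.5,0.6,0],-1.42]]}}

```text
t: 3.2
eef_pos: [0.5361, -0.3031, 0.1838]
eef_rot: [179.7, 0.1, -90.2]
contact_force: [0.3, 1.1, -2.4]
gripper_width: 0.223
gripper_force: 59.0
```

>>> {"api": "apply_moves", "payload": {"moves": [[10,[1,0.15,0.3],-0.8],[10,[2,0.3,0.7],-1.62],[10,[2.42,0.36,0.88],-1.62],[10,[2.42,0.36,0.88],-1.62],[10,[2.42,0.36,0.88],-1.62]]}}

```text
t: 3.62
eef_pos: [0.5231, -0.3971, 0.1479]
eef_rot: [179.8, 0.2, -80.4]
contact_force: [-0.5, -0.5, -2.1]
gripper_width: 0.219
gripper_force: 59.0
```

```bash
python3 - <<'E'
from h import *
im,d=read_camera("side");s=state();p=[*s["eef_pos"]*1000,s["eef_rot"][2]];print(np.round(p,1),s["gripper_width"]*85,s["gripper_force"],s["contact_force"])
plan([(525.5,-396.7,30,-80.3)])
u,v=pix("side",s["eef_pos"]).astype(int);print(u,v);cv2.imwrite("pics/s2.png",cv2.resize(im[max(0,v-70):v+70,u-70:u+70],None,fx=4,fy=4))
E
```

```text
[ 524.  -396.6  149.2  -80.3] 18.907224721434787 58.98692056071013 [ 0.11970158  0.80583638 -2.23360564]
[0.01, -0.04, 2.98] -0.01 rows 2.9
289 111
```

View pics/s2.png

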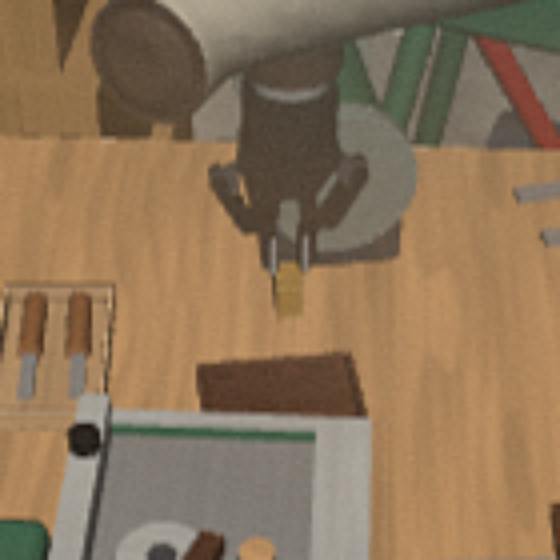

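The crop shows the gauge held upright at (288,290), above the tray behind it at (280,383). I'll lower it gently.

>>> {"api": "apply_moves", "payload": {"moves": [[10,[0,0,0.9],0],[10,[0,0,1.8],0],[10,[0,0,2.5],0],[10,[0,0,2.8],0],[10,[0,0,2.88],0],[10,[0,0,2.93],0],[10,[0,0,2.95],0],[10,[0,0,2.95],0]]}}

```text
t: 4.33
eef_pos: [0.5263, -0.3976, 0.0353]
eef_rot: [-179.8, -0.1, -80.2]
contact_force: [-0.6, -0.5, -1.4]
gripper_width: 0.224
gripper_force: 59.0
```

>>> {"api": "apply_moves", "payload": {"moves": [[10,[0,0,0.04],0],[10,[0,0,0.08],0],[10,[0,0,0.08],0],[10,[0,0,0.08],0]]}}

```text
t: 4.67
eef_pos: [0.5249, -0.3973, 0.0305]
eef_rot: [-180.0, -0.0, -80.3]
contact_force: [0.3, 1.0, -0.1]
gripper_width: 0.222
gripper_force: 59.2
```

>>> {"api": "apply_moves", "payload": {"moves": [[10,[0,0,0.04],0],[10,[0,0,0.04],0],[45,[0,0,0.04],0],[45,[0,0,0.04],0],[45,[0,0,0.04],0],[45,[0,0,0.04],0],[45,[0,0,-0.5],0],[45,[0,0,-1.4],0]]}}

```text
t: 5.33
eef_pos: [0.5218, -0.3956, 0.0815]
eef_rot: [179.5, 0.4, -80.3]
contact_force: [0.6, -0.1, 0.4]
gripper_width: 0.526
gripper_force: 0.0
```

>>> {"api": "apply_moves", "payload": {"moves": [[45,[0,0,-1],0],[45,[0,0,-2],0],[45,[0,0,-3],0],[45,[0,0,-3],0],[45,[0,0,-3],0]]}}

```text
t: 5.75
eef_pos: [0.5262, -0.3979, 0.2096]
eef_rot: [-179.7, -0.2, -80.3]
contact_force: [-0.9, -0.1, -1.5]
gripper_width: 0.529
gripper_force: 0.0
```

```bash
python3 - <<'E'
from h import *
s=state();p=[*s["eef_pos"]*1000,s["eef_rot"][2]];print(np.round(p,1),s["gripper_width"]*85)
cx,cy=bed(-107,77.5)
plan([(515,-250,210,-120),(cx,cy,205,-180.5),(cx,cy,148,-180.5)])
E
```

```text
[ 526.2 -397.9  209.6  -80.3] 44.99824767959005
[-3.69, -0.35, -0.01] 6.62 rows 5.5
[-6.1, 4.71, 0.12] 10.08 rows 8.4
[0.0, 0.0, 1.43] 0.0 rows 1.4
```

```bash
python3 - <<'E'
from h import *
cx,cy=bed(-107,77.5)
plan([(515,-250,210,-128.3),(cx,cy,205,-180.5)])
E
```

```text
[-3.69, -0.35, -0.01] 8.0 rows 6.7
[-5.36, 5.54, 0.12] 8.7 rows 7.4
```

>>> {"api": "apply_moves", "payload": {"moves": [[45,[-3.69,-0.35,0],8],[45,[-3.69,-0.35,0],8],[45,[-3.69,-0.35,0],8],[45,[-3.69,-0.35,0],8],[45,[-3.69,-0.35,0],8],[45,[-3.69,-0.35,0],8],[45,[-3.69,-0.35,0],8],[45,[-3.69,-0.35,0],8]], "grip_force": 40}}

```text
t: 6.42
eef_pos: [0.5128, -0.2487, 0.2043]
eef_rot: [179.8, -0.1, -128.3]
contact_force: [0.0, -0.3, -0.6]
gripper_width: 0.524
gripper_force: 0.0
```

>>> {"api": "apply_moves", "payload": {"moves": [[45,[-5.36,5.54,0.12],8.7],[45,[-5.36,5.54,0.12],8.7],[45,[-5.36,5.54,0.12],8.7],[45,[-5.36,5.54,0.12],8.7],[45,[-5.36,5.54,0.12],8.7],[45,[-5.36,5.54,0.12],8.7],[45,[-5.36,5.54,0.12],8.7],[45,[-5.36,5.54,0.12],8.7]]}}

```text
t: 7.08
eef_pos: [0.4741, 0.0409, 0.2004]
eef_rot: [-180.0, -0.1, -178.5]
contact_force: [1.1, 0.4, -0.2]
gripper_width: 0.524
gripper_force: 0.0
```

```bash
python3 - <<'E'
from h import *
im,d=read_camera("top");im,d=read_camera("top");s=state();p=[*s["eef_pos"]*1000,s["eef_rot"][2]];print(np.round(p,1),s["gripper_width"]*85,s["joint_velocities"].round(1))
cx,cy=bed(-107,77.5);plan([(cx,cy,148,-180.5)])
P=cloud("top",d);Z=P[...,2];Z[d<=0]=-1
m=np.zeros(d.shape,bool);m[185:250,412:472]=1;print("gauge",rect(m&(Z>.028),P))
cv2.imwrite("pics/t3.png",cv2.resize(im[130:260,195:475],None,fx=2.8,fy=2.8))
E
```

```text
[ 474.3   43.   200.5 -178. ] 45.20369629583549 [-4.   0.2  0.1  0.7 -0.7  8.2]
[0.0, 0.32, 1.31] 0.42 rows 1.3
gauge (array([ 524.7, -397.2]), array([21.8, 40.7]), 9.4, np.int64(150), np.float64(45.0))
```

View pics/t3.png

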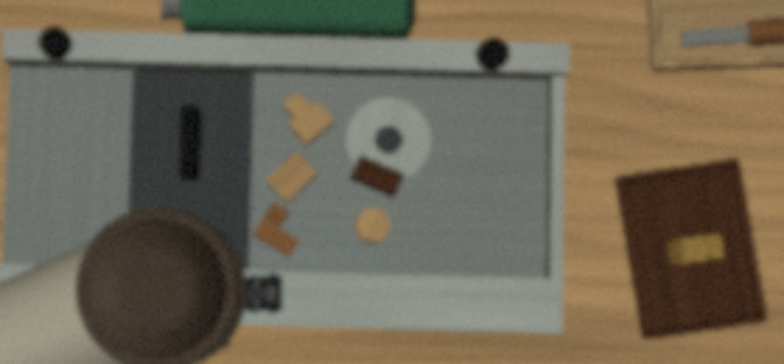

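The picture shows the gauge standing in the tray at (697,249) and the arm near the catch. The last move was clipped by joint speed, so I'll make up the remainder first.

>>> {"api": "apply_moves", "payload": {"moves": [[45,[0,0.32,0],0.42],[45,[0,0.32,0],0.42],[45,[0,0.32,0],0.42],[45,[0,0.32,0],0.42],[45,[0,0.32,0],0.42]]}}

```text
t: 7.6
eef_pos: [0.4746, 0.0515, 0.201]
eef_rot: [-180.0, -0.0, 179.2]
contact_force: [0.9, 0.2, -0.1]
gripper_width: 0.523
gripper_force: 0.0
```

```bash
python3 - <<'E'
from h import *
s=state();p=[*s["eef_pos"]*1000,s["eef_rot"][2]];print(np.round(p,1),s["qpos"].round(1))
cx,cy=bed(-107,77.5);plan([(cx,cy,148,-180.5)])
E
```

```text
[474.6  51.5 201.  179.2] [  25.8    8.3  -20.9   -0.   -60.8 -116.6]
[0.02, 0.1, 1.33] -0.05 rows 1.3
```

>>> {"api": "apply_moves", "payload": {"moves": [[45,[0.01,0.1,0.5],-0.05],[45,[0.01,0.1,1],-0.05],[45,[0.01,0.1,1.33],-0.05],[45,[0.01,0.1,1.33],-0.05],[45,[0.01,0.1,1.33],-0.05]]}}

```text
t: 8.02
eef_pos: [0.4743, 0.0556, 0.1479]
eef_rot: [-179.9, -0.1, 179.5]
contact_force: [0.0, 0.1, 0.5]
gripper_width: 0.528
gripper_force: 0.0
```

```bash
python3 - <<'E'
from h import *
s=state();p=[*s["eef_pos"]*1000,s["eef_rot"][2]];print(np.round(p,1),s["contact_force"])
cx,cy=bed(-107,77.5);plan([(cx,cy,148,-180.5)])
im,d=read_camera("side");cv2.imwrite("pics/s4.png",cv2.resize(im[140:270,210:350],None,fx=4,fy=4))
E
```

```text
[474.3  55.6 147.9 179.5] [0.02766701 0.07416227 0.46913236]
[0.01, -0.0, -0.0] -0.0 rows 0.0
```

View pics/s4.png

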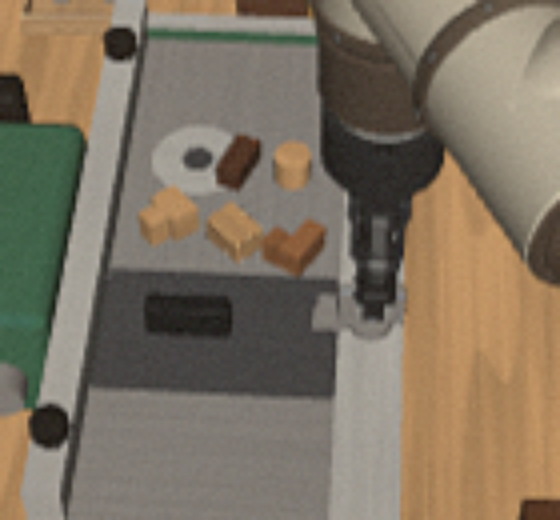

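The crop shows the fingers straddling the wing at (375,310). I'll close and turn.

>>> {"api": "apply_moves", "payload": {"moves": [[2,[0,0,0],0],[2,[0,0,0],0],[2,[0,0,0],0],[2,[0,0,0],0],[2,[0,0,0],0],[2,[0,0,0],0],[2,[0,0,0],0]]}}

```text
t: 8.65
eef_pos: [0.4744, 0.0564, 0.1483]
eef_rot: [180.0, 0.0, 179.5]
contact_force: [0.8, -0.8, 0.2]
gripper_width: 0.022
gripper_force: 0.0
```

>>> {"api": "apply_moves", "payload": {"moves": [[2,[0,0,0],-1],[2,[0,0,0],-2],[2,[0,0,0],-3],[2,[0,0,0],-4],[2,[0,0,0],-5],[2,[0,0,0],-6],[2,[0,0,0],-7],[2,[0,0,0],-8]]}}

```text
t: 9.32
eef_pos: [0.4744, 0.0564, 0.1482]
eef_rot: [180.0, -0.0, -132.2]
contact_force: [0.8, 0.0, -0.0]
gripper_width: 0.018
gripper_force: 0.0
```

>>> {"api": "apply_moves", "payload": {"moves": [[2,[0,0,0],-1],[2,[0,0,0],-2],[2,[0,0,0],-3],[2,[0,0,0],-4],[2,[0,0,0],-5],[2,[0,0,0],-6],[2,[0,0,0],-7.1],[2,[0,0,0],-7.1]]}}

```text
t: 9.98
eef_pos: [0.4744, 0.0564, 0.1482]
eef_rot: [180.0, -0.0, -89.8]
contact_force: [-0.2, -0.6, -0.3]
gripper_width: 0.022
gripper_force: 0.0
```

```bash
python3 - <<'E'
from h import *
s=state();p=[*s["eef_pos"]*1000,s["eef_rot"][2]];print(np.round(p,1),s["contact_force"],s["wrist_torque"],s["gripper_width"]*85)
E
```

```text
[474.4  56.4 148.2 -89.8] [-0.19170499 -0.64053561 -0.33520703] [-0.00442348 -0.0122294   0.0096053 ] 1.8541952948760907
```

```bash
python3 - <<'E'
from h import *
im,d=read_camera("side");cv2.imwrite("pics/s5.png",cv2.resize(im[170:240,260:340],None,fx=7,fy=7,interpolation=cv2.INTER_CUBIC))
E
```

```text
(no output)
```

View pics/s5.png

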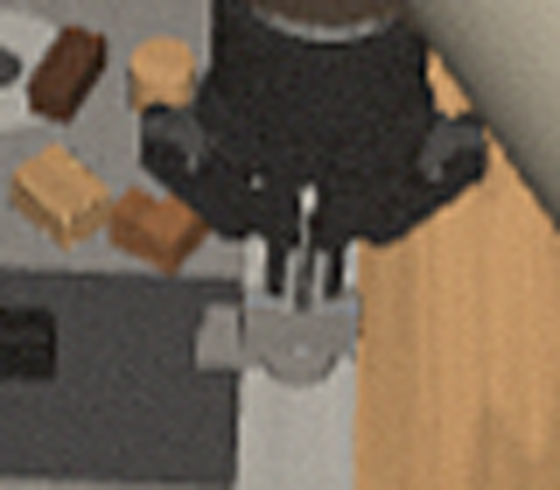

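The crop shows that the wing at (300,330) has not turned and the fingers closed empty behind it, around (305,290). I'll use side depth to find the mismatch.

```bash
python3 - <<'E'
from h import *
im,d=read_camera("side");P=cloud("side",d)*1000
print("tcp px",pix("side",[.4744,.0564,.1482]),"tip",pix("side",[.4744,.0564,.1342]),"wingtop",pix("side",[.474,.0556,.160]))
u=303
for v in range(203,226): print(v,[np.round(P[v,uu],0).tolist() for uu in (298,303,307)])
E
```

```text
tcp px [302.45000396 215.37537679] tip [302.2286018  218.48520822] wingtop [302.79251966 212.47563637]
203 [[489.0, 68.0, 214.0], [473.0, -11.0, 120.0], [466.0, 68.0, 216.0]]
204 [[488.0, 71.0, 214.0], [472.0, -7.0, 120.0], [465.0, 69.0, 213.0]]
205 [[488.0, 70.0, 208.0], [472.0, -2.0, 122.0], [465.0, 71.0, 211.0]]
206 [[488.0, 64.0, 197.0], [472.0, 1.0, 121.0], [465.0, 71.0, 207.0]]
207 [[488.0, 65.0, 194.0], [472.0, 6.0, 123.0], [464.0, 62.0, 193.0]]
208 [[488.0, 64.0, 189.0], [472.0, 11.0, 123.0], [464.0, 63.0, 189.0]]
209 [[488.0, 62.0, 183.0], [472.0, 11.0, 119.0], [464.0, 65.0, 187.0]]
210 [[487.0, 61.0, 177.0], [472.0, 16.0, 121.0], [464.0, 64.0, 182.0]]
211 [[487.0, 62.0, 174.0], [472.0, 19.0, 121.0], [464.0, 64.0, 178.0]]
212 [[487.0, 64.0, 172.0], [473.0, 54.0, 160.0], [463.0, 65.0, 175.0]]
213 [[487.0, 58.0, 160.0], [474.0, 61.0, 165.0], [463.0, 57.0, 161.0]]
214 [[487.0, 60.0, 159.0], [474.0, 66.0, 167.0], [463.0, 59.0, 158.0]]
215 [[487.0, 61.0, 155.0], [473.0, 60.0, 155.0], [462.0, 57.0, 152.0]]
216 [[486.0, 59.0, 148.0], [473.0, 59.0, 149.0], [462.0, 59.0, 150.0]]
217 [[486.0, 59.0, 144.0], [473.0, 58.0, 143.0], [462.0, 58.0, 144.0]]
218 [[486.0, 59.0, 139.0], [472.0, 59.0, 139.0], [461.0, 57.0, 138.0]]
219 [[486.0, 60.0, 135.0], [472.0, 62.0, 139.0], [461.0, 60.0, 137.0]]
220 [[486.0, 60.0, 131.0], [472.0, 59.0, 131.0], [461.0, 61.0, 134.0]]
221 [[486.0, 63.0, 131.0], [472.0, 62.0, 130.0], [461.0, 58.0, 126.0]]
222 [[486.0, 64.0, 128.0], [472.0, 66.0, 131.0], [461.0, 60.0, 123.0]]
223 [[486.0, 67.0, 127.0], [472.0, 70.0, 132.0], [460.0, 59.0, 118.0]]
224 [[485.0, 66.0, 121.0], [472.0, 71.0, 129.0], [461.0, 65.0, 121.0]]
225 [[485.0, 70.0, 122.0], [472.0, 69.0, 122.0], [460.0, 67.0, 120.0]]
```

The side depth puts the finger ends roughly 30 mm higher than the stated TCP-to-tip offset implies. The gauge picture agrees, because the pads held only its top few millimetres. I'll raise the arm, turn back, and measure the tip height against a clear background.

>>> {"api": "apply_moves", "payload": {"moves": [[2,[0,0,-1],0],[2,[0,0,-1.5],1],[2,[0,0,-1.5],2],[2,[0,0,-1.5],3],[2,[0,0,-1.5],4],[2,[0,0,-1.5],5],[2,[0,0,-1.5],6.2],[2,[0,0,-1.5],7.4]]}}

```text
t: 10.75
eef_pos: [0.4743, 0.0564, 0.2082]
eef_rot: [180.0, -0.0, -134.7]
contact_force: [0.9, 0.2, -0.2]
gripper_width: 0.024
gripper_force: 0.0
```

>>> {"api": "apply_moves", "payload": {"moves": [[2,[0,0,0],1.1],[2,[0,0,0],2.2],[2,[0,0,0],3.3],[2,[0,0,0],4.4],[2,[0,0,0],5.5],[2,[0,0,0],6.6],[2,[0,0,0],7.7],[2,[0,0,0],7.7]]}}

```text
t: 11.42
eef_pos: [0.4743, 0.0564, 0.2081]
eef_rot: [-180.0, -0.0, 179.3]
contact_force: [0.5, 0.4, -0.2]
gripper_width: 0.021
gripper_force: 0.0
```

```bash
python3 - <<'E'
from h import *
im,d=read_camera("side");s=state();e=s["eef_pos"];P=cloud("side",d)*1000
print(np.round(e*1000,1),s["eef_rot"].round(1),s["gripper_width"]*85)
print("tcp px",pix("side",e),"tip",pix("side",e-[0,0,.014]))
u=int(round(pix("side",e)[0]))
for v in range(188,215): print(v,[(np.round(P[v,uu],0).tolist(),int(im[v,uu].mean())) for uu in (u-2,u,u+2)])
cv2.imwrite("pics/s6.png",cv2.resize(im[160:240,260:340],None,fx=7,fy=7,interpolation=cv2.INTER_CUBIC))
E
```

```text
[474.3  56.4 208.2] [-180.    -0.   179.6] 1.6794815909520313
tcp px [303.47428225 201.2744475 ] tip [303.2312709  204.68466813]
188 [([484.0, 102.0, 310.0], 69), ([480.0, 103.0, 311.0], 90), ([475.0, 110.0, 320.0], 117)]
189 [([484.0, 112.0, 318.0], 36), ([480.0, 110.0, 316.0], 72), ([475.0, 111.0, 318.0], 85)]
190 [([484.0, 111.0, 314.0], 49), ([480.0, 112.0, 315.0], 94), ([475.0, 116.0, 319.0], 116)]
191 [([484.0, 118.0, 318.0], 59), ([480.0, 117.0, 317.0], 100), ([475.0, 116.0, 317.0], 126)]
192 [([484.0, 118.0, 314.0], 44), ([480.0, 118.0, 314.0], 71), ([475.0, 117.0, 314.0], 82)]
193 [([484.0, 118.0, 311.0], 35), ([479.0, 119.0, 312.0], 52), ([475.0, 118.0, 312.0], 63)]
194 [([483.0, 103.0, 290.0], 55), ([479.0, 107.0, 295.0], 39), ([474.0, 105.0, 294.0], 37)]
195 [([482.0, 65.0, 242.0], 92), ([477.0, 71.0, 250.0], 43), ([472.0, 70.0, 248.0], 38)]
196 [([482.0, 65.0, 238.0], 98), ([477.0, 72.0, 247.0], 41), ([472.0, 71.0, 247.0], 44)]
197 [([482.0, 65.0, 235.0], 92), ([477.0, 71.0, 242.0], 41), ([472.0, 72.0, 244.0], 37)]
198 [([482.0, 67.0, 233.0], 86), ([477.0, 69.0, 236.0], 
[... 807 characters left out ...]
5), ([472.0, 6.0, 122.0], 159), ([467.0, 4.0, 121.0], 155)]
208 [([478.0, 7.0, 119.0], 154), ([472.0, 9.0, 121.0], 157), ([467.0, 8.0, 121.0], 159)]
209 [([478.0, 13.0, 122.0], 158), ([472.0, 10.0, 119.0], 160), ([467.0, 11.0, 120.0], 164)]
210 [([478.0, 16.0, 120.0], 141), ([472.0, 16.0, 121.0], 147), ([466.0, 14.0, 119.0], 161)]
211 [([479.0, 51.0, 160.0], 112), ([472.0, 19.0, 120.0], 113), ([467.0, 20.0, 121.0], 134)]
212 [([479.0, 54.0, 160.0], 125), ([474.0, 55.0, 161.0], 127), ([468.0, 53.0, 159.0], 120)]
213 [([479.0, 59.0, 161.0], 123), ([473.0, 57.0, 159.0], 128), ([468.0, 57.0, 160.0], 133)]
214 [([479.0, 60.0, 159.0], 120), ([473.0, 60.0, 159.0], 110), ([468.0, 60.0, 159.0], 123)]
```

View pics/s6.png

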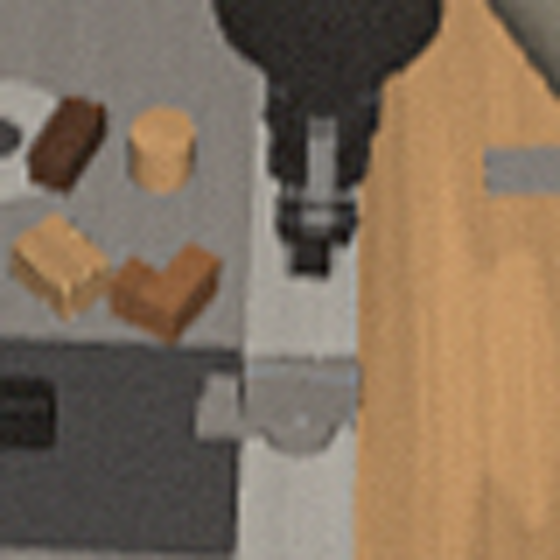

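```bash
python3 - <<'E'
from h import *
def at_y(n,u,v,y):
    a=ray(n,u,v,0);b=ray(n,u,v,.3);t=(y-a[1])/(b[1]-a[1]);return (a+(b-a)*t)*1000
# s2: crop origin (219,41), x4 ; TCP (524,-396.6,149.2)
for nm,u,v,y in [("pad tip",275,268,-.386),("pad tip2",305,268,-.386),("gauge top?",288,262,-.377),("gauge bot",288,316,-.377)]:
    print(nm,at_y("side",219+u/4,41+v/4,y).round(1))
# s6: crop origin (260,160), x7 ; TCP (474.3,56.4,208.2)
for y in (.056,.066,.072): print("s6 tip",at_y("side",260+312/7,160+275/7,y).round(1))
# s4: crop(210,140)x4 TCP (474.3,55.6,147.9), open 45
for y in (.08,.09): print("s4",at_y("side",210+372/4,140+318/4,y).round(1))
im,d=read_camera("top");P=cloud("top",d)*1000
v,u=np.round(pix("top",[.4743,.0564,.35])[::-1]).astype(int);print(u,v,P[v-30:v+31:10,u].round(0).tolist())
E
```

```text
pad tip [ 531.6 -386.   170.5]
pad tip2 [ 506.1 -386.   171.4]
gauge top? [ 520.5 -377.   183.6]
gauge bot [ 519.4 -377.   127.5]
s6 tip [471.9  56.  215.9]
s6 tip [472.3  66.  227.7]
s6 tip [472.6  72.  234.8]
s4 [473.2  80.  160.8]
s4 [473.6  90.  174. ]
254 234 [[547.0, 74.0, 107.0], [500.0, 41.0, 581.0], [465.0, -7.0, 1256.0], [472.0, 40.0, 586.0], [458.0, 39.0, 585.0], [444.0, 40.0, 574.0], [401.0, 78.0, 1.0]]
```

The tip is about 15–25 mm above the reported TCP (pad tip near z=171 at TCP z=149 in the gauge view, about 27 mm by this view). It is not 14 mm below, so I'll grip deeper by about 30 mm, in small steps while watching the force.

>>> {"api": "apply_moves", "payload": {"moves": [[45,[0,0.02,0],0],[45,[0,0.02,0.4],0],[45,[0,0.02,0.8],0],[45,[0,0.02,1.2],0],[45,[0,0.02,1.5],0],[45,[0,0.02,1.7],0],[45,[0,0.02,1.9],0],[45,[0,0.02,1.9],0]]}}

```text
t: 12.18
eef_pos: [0.4736, 0.0569, 0.1309]
eef_rot: [-179.9, -0.1, 179.6]
contact_force: [-1.1, -0.4, -0.3]
gripper_width: 0.523
gripper_force: 0.0
```

>>> {"api": "apply_moves", "payload": {"moves": [[45,[0,0,0.08],0],[45,[0,0,0.16],0],[45,[0,0,0.24],0],[45,[0,0,0.3],0],[45,[0,0,0.3],0]]}}

```text
t: 12.6
eef_pos: [0.4742, 0.0571, 0.1199]
eef_rot: [-180.0, -0.0, 179.6]
contact_force: [0.3, 0.2, 0.2]
gripper_width: 0.527
gripper_force: 0.0
```

>>> {"api": "apply_moves", "payload": {"moves": [[2,[0,0,0],0],[2,[0,0,0],0],[2,[0,0,0],0],[2,[0,0,0],0],[2,[0,0,0],0],[2,[0,0,0],0],[2,[0,0,0],0]]}}

```text
t: 13.18
eef_pos: [0.4744, 0.0548, 0.1206]
eef_rot: [-179.8, -0.0, 179.6]
contact_force: [2.5, -9.6, 1.5]
gripper_width: 0.105
gripper_force: 43.5
```

>>> {"api": "apply_moves", "payload": {"moves": [[2,[0,-0.05,0],0],[2,[0,-0.05,0],-1],[2,[0,-0.05,0],-2],[2,[0,-0.05,0],-3],[2,[0,-0.05,0],-4],[2,[0,-0.05,0],-5],[2,[0,-0.05,0],-6],[2,[0,-0.05,0],-7]]}}

```text
t: 13.85
eef_pos: [0.4743, 0.0547, 0.1207]
eef_rot: [-180.0, -0.0, -138.2]
contact_force: [-0.5, -3.4, 2.5]
gripper_width: 0.105
gripper_force: 43.7
```

>>> {"api": "apply_moves", "payload": {"moves": [[2,[0,0,0],-1],[2,[0,0,0],-2],[2,[0,0,0],-3],[2,[0,0,0],-4],[2,[0,0,0],-5],[2,[0,0,0],-6],[2,[0,0,0],-7],[2,[0,0,0],-8]]}}

```text
t: 14.52
eef_pos: [0.4743, 0.0545, 0.1206]
eef_rot: [180.0, -0.1, -90.1]
contact_force: [0.2, -3.5, 3.2]
gripper_width: 0.106
gripper_force: 43.9
```

```bash
python3 - <<'E'
from h import *
read_camera("top");s=state();p=[*s["eef_pos"]*1000,s["eef_rot"][2]];print(np.round(p,1),s["contact_force"],s["wrist_torque"],s["gripper_width"]*85,s["gripper_force"])
E
```

```text
[474.3  54.5 120.6 -90. ] [ 0.36891191 -3.22068549  2.81360187] [-1.07144155  0.10100016 -0.27942465] 9.217061367580012 43.84736716747284
```

>>> {"api": "apply_moves", "payload": {"moves": [[45,[0,0,0],0],[45,[0,0,0],0],[45,[0,0,0],0],[45,[0,0,0],0],[45,[0,0,-0.5],0],[45,[0,0,-1.4],0],[45,[0,0,-1.6],0],[45,[0,0,-1.6],0]]}}

```text
t: 15.23
eef_pos: [0.4765, 0.0562, 0.1873]
eef_rot: [-179.6, 0.2, -90.4]
contact_force: [0.2, 0.4, 0.2]
gripper_width: 0.524
gripper_force: 0.0
```

```bash
python3 - <<'E'
from h import *
im,d=read_camera("side");s=state();p=[*s["eef_pos"]*1000,s["eef_rot"][2]];print(np.round(p,1),s["gripper_width"]*85)
hx,hy=bed(20,77.5)
plan([(540,54.5,175,-135),(hx,hy,165,179.5)])
cv2.imwrite("pics/s7.png",cv2.resize(im[150:240,240:340],None,fx=6,fy=6,interpolation=cv2.INTER_CUBIC))
E
```

```text
[475.1  55.8 185.4 -90.5] 44.631690808686145
[0.02, -1.62, 0.26] 7.42 rows 6.2
[-1.08, -1.08, 0.25] 7.59 rows 6.4
```

View pics/s7.png

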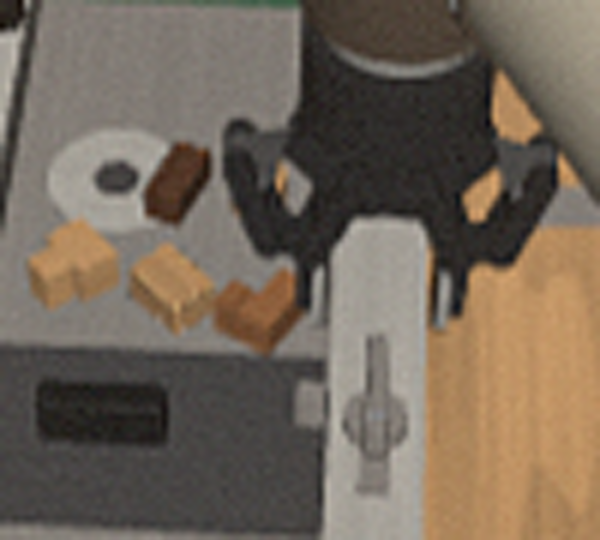

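The catch is unlocked, with the wing along bed y at (375,420). The tips at (315,325) confirm about +20 mm above the reported TCP. Next is the cover handle.

>>> {"api": "apply_moves", "payload": {"moves": [[45,[0,-0.4,0.1],1],[45,[0,-0.8,0.26],2],[45,[0,-1.2,0.26],3],[45,[0,-1.62,0.26],4.1],[45,[0,-1.62,0.26],5.2],[45,[0,-1.62,0.26],6.3],[45,[0,-1.62,0.26],7.42],[45,[0,-1.62,0.26],7.42]]}}

```text
t: 15.95
eef_pos: [0.5384, 0.0545, 0.172]
eef_rot: [179.9, -0.2, -135.1]
contact_force: [0.0, 0.1, -0.2]
gripper_width: 0.526
gripper_force: 0.0
```

>>> {"api": "apply_moves", "payload": {"moves": [[45,[-0.3,-0.3,0],1.1],[45,[-0.6,-0.6,0],2.2],[45,[-1.08,-1.08,0],3.3],[45,[-1.08,-1.08,0.25],4.4],[45,[-1.08,-1.08,0.25],5.5],[45,[-1.08,-1.08,0.25],6.6],[45,[-1.08,-1.08,0.25],7.59],[45,[-1.08,-1.08,0.25],7.59]]}}

```text
t: 16.62
eef_pos: [0.5997, 0.0547, 0.1624]
eef_rot: [-180.0, -0.1, 179.5]
contact_force: [-1.1, 0.3, -0.5]
gripper_width: 0.527
gripper_force: 0.0
```

```bash
python3 - <<'E'
from h import *
read_camera("top");s=state();p=[*s["eef_pos"]*1000,s["eef_rot"][2]];print(np.round(p,1),s["gripper_width"]*85,s["joint_velocities"].round(1))
hx,hy=bed(20,77.5)
plan([(hx,hy,96,179.5)])
E
```

```text
[599.7  54.7 162.7 179.7] 44.72065890674435 [-0.  -0.4  0.2  0.1 -0.1  1.3]
[-0.03, -0.0, 1.67] 0.04 rows 1.6
```

>>> {"api": "apply_moves", "payload": {"moves": [[45,[0,0,0.5],0],[45,[0,0,1],0],[45,[0,0,1.3],0],[45,[0,0,1.45],0],[45,[0,0,1.55],0],[45,[0,0,1.67],0],[45,[0,0,1.67],0]]}}

```text
t: 17.25
eef_pos: [0.6001, 0.0548, 0.0966]
eef_rot: [-180.0, -0.0, 179.6]
contact_force: [-0.2, -0.5, 0.2]
gripper_width: 0.528
gripper_force: 0.0
```

>>> {"api": "apply_moves", "payload": {"moves": [[5,[0,0,0],0],[5,[0,0,0],0],[5,[0,0,0],0],[5,[0,0,0],0],[5,[0,0,0],0],[5,[0,0,0],0],[5,[0,0,0],0]]}}

```text
t: 17.83
eef_pos: [0.6008, 0.0548, 0.098]
eef_rot: [180.0, 0.1, 179.5]
contact_force: [-1.4, -0.3, 5.5]
gripper_width: 0.176
gripper_force: 43.2
```

>>> {"api": "apply_moves", "payload": {"moves": [[5,[0,0.3,-0.06],0],[5,[0,0.7,-0.06],0],[5,[0,1.1,-0.06],0],[5,[0,1.5,-0.06],0],[5,[0,1.9,-0.06],0],[5,[0,2.3,-0.06],0],[5,[0,2.66,-0.06],0],[5,[0,2.66,-0.06],0]]}}

```text
t: 18.5
eef_pos: [0.6016, 0.1582, 0.0981]
eef_rot: [-179.6, -0.1, 179.6]
contact_force: [7.0, -14.3, -4.2]
gripper_width: 0.175
gripper_force: 43.2
```

>>> {"api": "apply_moves", "payload": {"moves": [[5,[0,0,0],0],[5,[0,0,0],0]]}}

```text
t: 18.67
eef_pos: [0.6016, 0.1583, 0.0981]
eef_rot: [-179.7, -0.1, 179.5]
contact_force: [6.4, -10.7, -5.4]
gripper_width: 0.175
gripper_force: 43.0
```

>>> {"api": "apply_moves", "payload": {"moves": [[45,[0,0,0],0],[45,[0,0,0],0],[45,[0,0,0],0],[45,[0,0,0],0],[45,[0,0,-0.6],0],[45,[0,0,-1.5],0],[45,[0,0,-2.2],0],[45,[0,0,-2.2],0]]}}

```text
t: 19.33
eef_pos: [0.6047, 0.163, 0.1951]
eef_rot: [179.7, 0.7, 179.6]
contact_force: [1.1, 0.4, 1.6]
gripper_width: 0.529
gripper_force: 0.0
```

```bash
python3 - <<'E'
from h import *
im,d=read_camera("side");P=cloud("side",d)*1000
m=(P[...,2]>130)&(P[...,2]<140)&(im.max(2)<60)&(abs(P[...,0]-600)<50)&(P[...,1]>20)&(P[...,1]<200)
print("handle",P[m].mean(0),m.sum())
s=state();p=[*s["eef_pos"]*1000,s["eef_rot"][2]];print(np.round(p,1))
print(np.round(bed(20,182.5),1))
plan([(550,270,190,-168),(492.3,394.1,150,-154.8),(492.3,394.1,48,-154.8)])
E
```

```text
handle [602.69479679 160.48830826 134.9891838 ] 133
[603.1 162.7 191.8 179.6]
[601.7 159.5]
[1.35, 2.67, 0.05] -2.07 rows 2.9
[0.76, 3.34, 1.0] -2.2 rows 3.4
[0.0, -0.0, 2.55] -0.0 rows 2.4
```

>>> {"api": "apply_moves", "payload": {"moves": [[50,[0.5,0.9,0],-0.7],[50,[1,1.8,0],-1.4],[50,[1.35,2.67,0.05],-2.07],[50,[1.35,2.67,0.05],-2.07],[50,[1.35,2.67,0.05],-2.07]]}}

```text
t: 19.8
eef_pos: [0.5465, 0.2703, 0.1843]
eef_rot: [-180.0, -0.1, -167.9]
contact_force: [-0.7, -0.7, -0.4]
gripper_width: 0.583
gripper_force: 0.0
```

>>> {"api": "apply_moves", "payload": {"moves": [[50,[0.3,1,0.2],-0.7],[50,[0.5,2,0.5],-1.4],[50,[0.76,3,0.8],-2.2],[50,[0.76,3.34,1],-2.2],[50,[0.76,3.34,1],-2.2],[50,[0.76,3.34,1],-2.2],[50,[0.76,3.34,1],-2.2]]}}

```text
t: 20.38
eef_pos: [0.4913, 0.3918, 0.1453]
eef_rot: [-180.0, -0.0, -155.0]
contact_force: [0.8, -0.0, -0.0]
gripper_width: 0.587
gripper_force: 0.0
```

```bash
python3 - <<'E'
from h import *
read_camera("side");s=state();p=[*s["eef_pos"]*1000,s["eef_rot"][2]];print(np.round(p,1),s["joint_velocities"].round(1))
plan([(492.3,394.1,48,-154.8)])
E
```

```text
[ 491.6  391.6  145.7 -155. ] [-0.4 -0.5  0.1 -0.1 -0.   0. ]
[-0.04, 0.05, 2.44] -0.03 rows 2.3
```

>>> {"api": "apply_moves", "payload": {"moves": [[50,[-0.02,0.05,0.8],0],[50,[-0.02,0.05,1.5],0],[50,[-0.02,0.05,2],0],[50,[-0.02,0.05,2.3],0],[50,[-0.02,0.05,2.44],0],[50,[-0.02,0.05,2.44],0],[50,[-0.02,0.05,2.44],0]], "grip_force": 80}}

```text
t: 21.02
eef_pos: [0.4917, 0.3952, 0.049]
eef_rot: [180.0, 0.1, -154.9]
contact_force: [0.4, 0.4, -0.7]
gripper_width: 0.585
gripper_force: 0.0
```

>>> {"api": "apply_moves", "payload": {"moves": [[8,[0,0,0],0],[8,[0,0,0],0],[8,[0,0,0],0],[8,[0,0,0],0],[8,[0,0,0],0],[8,[0,0,0],0],[8,[0,0,0],0],[8,[0,0,0],0]]}}

```text
t: 21.68
eef_pos: [0.4912, 0.3957, 0.0494]
eef_rot: [180.0, 0.1, -154.8]
contact_force: [-2.5, -0.4, 6.4]
gripper_width: 0.239
gripper_force: 78.8
```

>>> {"api": "apply_moves", "payload": {"moves": [[8,[0,0,-0.1],0],[8,[0,0,-0.3],0],[8,[0,0,-0.6],0],[8,[0,0,-0.6],0],[8,[0,0,-0.6],0]]}}

```text
t: 22.1
eef_pos: [0.491, 0.3956, 0.0729]
eef_rot: [179.9, 0.1, -154.9]
contact_force: [0.3, -0.1, -1.9]
gripper_width: 0.24
gripper_force: 78.5
```

```bash
python3 - <<'E'
from h import *
im,d=read_camera("side");s=state();p=[*s["eef_pos"]*1000,s["eef_rot"][2]];print(np.round(p,1),s["gripper_width"]*85,s["gripper_force"],s["contact_force"],s["wrist_torque"])
cv2.imwrite("pics/s8.png",cv2.resize(im[260:400,220:360],None,fx=4,fy=4,interpolation=cv2.INTER_CUBIC))
im,d=read_camera("top");P=cloud("top",d);Z=P[...,2];Z[d<=0]=-1;hsv=cv2.cvtColor(im,cv2.COLOR_BGR2HSV)
m=(Z>.108)&(Z<.14)&(hsv[...,1]>80)&(abs(P[...,0]-.58)<.1)&(P[...,1]<.06)&(P[...,1]>-.25)
k,L,st,c=cv2.connectedComponentsWithStats(m.astype(np.uint8))
for i in range(1,k):
    if st[i,4]>30: print(tobed(P[L==i].mean(0)*1000).round(0),st[i,4])
E
```

```text
[ 490.6  395.1   72.1 -154.9] 20.44050570933644 78.49121332168579 [ 0.25561901  0.35155281 -2.43234148] [0.01894036 0.03544048 0.0039785 ]
[ 44. -20.] 171
[-6. -8.] 156
[ -4. -79.] 110
[-51.   4.] 139
[-44. -76.] 106
```

View pics/s8.png

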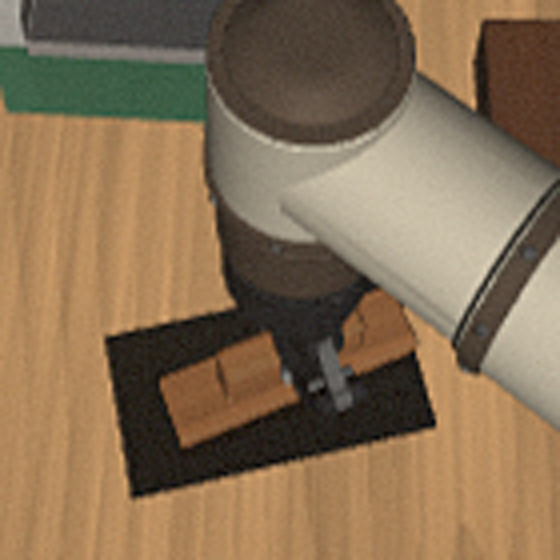

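The crop shows the brush held level across its ridge at (330,375), just above the mat. All five scraps lie ahead of bed y=-100. I'll carry the brush over and set it down behind them at bed y=-140.

```bash
python3 - <<'E'
from h import *
a=bed(0,-140);print(a)
p=plan([(491,395,236,-154.9),(535,120,236,-168),(a[0],a[1],236,179.5),(a[0],a[1],160,179.5)],start=(491.3,395.5,72.5,-154.9))
E
```

```text
[ 578.87828503 -162.79466923]
[0.01, -0.01, -4.09] -0.0 rows 3.9
[1.92, -6.69, 0.0] 2.18 rows 6.7
[0.4, -7.14, 0.0] 2.09 rows 6.9
[0.0, -0.0, 1.9] -0.0 rows 1.8
```

>>> {"api": "apply_moves", "payload": {"moves": [[8,[0,0,-0.7],0],[8,[0,0,-1.5],0],[8,[0,0,-2.3],0],[8,[0,0,-3.1],0],[8,[0,0,-3.8],0],[8,[0,0,-4.09],0],[8,[0,0,-4.09],0]]}}

```text
t: 22.78
eef_pos: [0.4918, 0.3961, 0.2392]
eef_rot: [179.8, 0.4, -154.9]
contact_force: [-0.6, -0.3, -1.7]
gripper_width: 0.24
gripper_force: 78.9
```

>>> {"api": "apply_moves", "payload": {"moves": [[8,[0.3,-0.9,0],0.3],[8,[0.6,-1.9,0],0.6],[8,[0.8,-2.8,0],0.9],[8,[1.1,-3.8,0],1.2],[8,[1.3,-4.7,0],1.5],[8,[1.6,-5.6,0],1.8],[8,[1.92,-6.5,0],2.1],[8,[1.92,-6.69,0],2.18]]}}

```text
t: 23.45
eef_pos: [0.5329, 0.115, 0.2333]
eef_rot: [-179.9, -0.3, -168.3]
contact_force: [-0.7, 1.4, -2.1]
gripper_width: 0.24
gripper_force: 79.2
```

>>> {"api": "apply_moves", "payload": {"moves": [[8,[0.1,-0.9,0],0.4],[8,[0.1,-1.9,0],0.8],[8,[0.2,-2.9,0],1.1],[8,[0.2,-3.9,0],1.4],[8,[0.3,-4.9,0],1.8],[8,[0.3,-5.9,0],2.09],[8,[0.4,-6.7,0],2.09],[8,[0.4,-7.14,0],2.09]]}}

```text
t: 24.12
eef_pos: [0.5775, -0.1657, 0.2327]
eef_rot: [180.0, -0.3, 179.3]
contact_force: [0.1, 0.9, -2.2]
gripper_width: 0.239
gripper_force: 79.4
```

```bash
python3 - <<'E'
from h import *
im,d=read_camera("side");im,d=read_camera("side");s=state();p=[*s["eef_pos"]*1000,s["eef_rot"][2]];print(np.round(p,1),s["gripper_width"]*85,s["gripper_force"],s["contact_force"],s["wrist_torque"],s["joint_velocities"].round(1))
a=bed(0,-140);plan([(a[0],a[1],160,179.5),(a[0],a[1],148,179.5)])
cv2.imwrite("pics/s9.png",cv2.resize(im[90:250,200:360],None,fx=3.7,fy=3.7,interpolation=cv2.INTER_CUBIC))
E
```

```text
[ 577.8 -165.1  232.5  179.2] 20.55000792720793 79.43745374679565 [-0.1277815   0.37697649 -2.71754532] [ 0.09506217  0.01978722 -0.00624001] [ 3.  -1.3 -1.2 -1.2 -0.2 -1.4]
[-0.03, 0.06, 1.81] -0.04 rows 1.7
[0.0, -0.0, 0.3] -0.0 rows 0.3
```

View pics/s9.png

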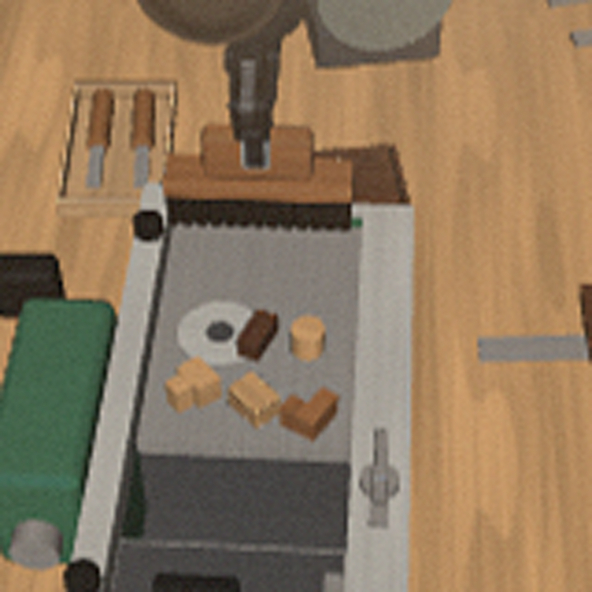

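The crop shows the brush level at (260,190), square to the channel and behind all the scraps, with the pit open at (240,500). I'll lower it.

>>> {"api": "apply_moves", "payload": {"moves": [[8,[-0.02,0,0.6],0],[8,[-0.02,0,1.2],0],[8,[-0.02,0,1.6],0],[8,[-0.02,0,1.81],0],[8,[-0.02,0,1.81],0],[8,[-0.02,0,1.81],0]]}}

```text
t: 24.72
eef_pos: [0.5795, -0.1621, 0.1626]
eef_rot: [-180.0, -0.1, 179.6]
contact_force: [0.8, 0.4, -2.2]
gripper_width: 0.237
gripper_force: 79.4
```

>>> {"api": "apply_moves", "payload": {"moves": [[8,[0,0,0.1],0],[8,[0,0,0.2],0],[8,[0,0,0.26],0],[8,[0,0,0.26],0],[8,[0,0,0.26],0]]}}

```text
t: 25.13
eef_pos: [0.5795, -0.1626, 0.1528]
eef_rot: [-180.0, 0.0, 179.5]
contact_force: [-0.7, 0.2, -2.2]
gripper_width: 0.236
gripper_force: 79.4
```

```bash
python3 - <<'E'
from h import *
s=state();p=[*s["eef_pos"]*1000,s["eef_rot"][2]];print(np.round(p,1),s["contact_force"],s["wrist_torque"],tobed(p))
im,d=read_camera("top");P=cloud("top",d);Z=P[...,2];Z[d<=0]=-1
m=(Z>.137)&(Z<.152)&(abs(P[...,0]-.58)<.083)&(P[...,1]<-.1)&(P[...,1]>-.25);r=rect(m,P);print(r,tobed(r[0]))
E
```

```text
[ 579.5 -162.6  152.8  179.5] [-0.68064416  0.23364221 -2.16506195] [ 0.02399104 -0.00113509  0.00283118] [   0.64651772 -139.77035725]
(array([ 535.5, -161. ]), array([40.4, 63.6]), 86.8, np.int64(205), np.float64(150.2)) [ -43.39229456 -138.58394125]
```

>>> {"api": "apply_moves", "payload": {"moves": [[8,[0,0,0.12],0],[8,[0,0.2,0.12],0],[8,[0,0.5,0.12],0],[8,[0,0.8,0.12],0],[8,[0,1.1,0.12],0],[8,[0,1.4,0.12],0],[8,[0,1.7,0.12],0],[8,[0,2,0.12],0]]}}

```text
t: 25.85
eef_pos: [0.5802, -0.081, 0.148]
eef_rot: [-180.0, 0.0, 179.5]
contact_force: [-0.3, -1.2, -1.6]
gripper_width: 0.239
gripper_force: 79.4
```

```bash
python3 - <<'E'
from h import *
s=state();p=[*s["eef_pos"]*1000,s["eef_rot"][2]];print(np.round(p,1),s["contact_force"],s["wrist_torque"].round(2),tobed(p),s["gripper_force"])
im,d=read_camera("side");cv2.imwrite("pics/s10.png",cv2.resize(im[130:260,210:340],None,fx=4,fy=4,interpolation=cv2.INTER_CUBIC))
E
```

```text
[580.2 -81.  148.  179.5] [-0.2777894  -1.21701038 -1.58437838] [-0.17 -0.    0.01] [  0.59769339 -58.17684955] 79.39679861068726
```

View pics/s10.png

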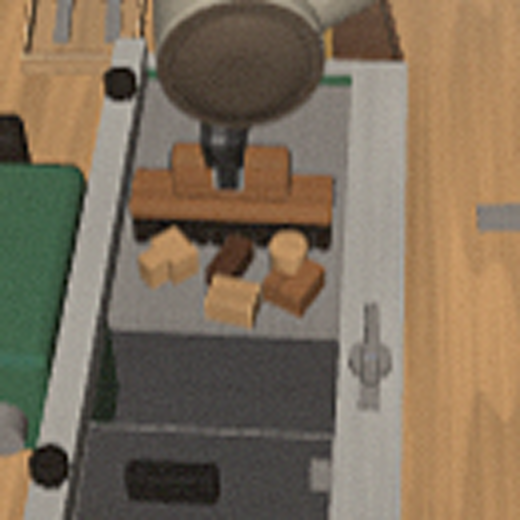

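The sweep is working. All five scraps are ahead of the bristles, at about (165,255), (230,258), (288,250), (293,285) and (232,300).

>>> {"api": "apply_moves", "payload": {"moves": [[8,[0,0.2,0],0],[8,[0,0.4,0],0],[8,[0,0.6,0],0],[8,[0,0.8,0],0],[8,[0,1,0],0],[8,[0,1.2,0],0],[8,[0,1.4,0],0],[8,[0,1.6,0],0]]}}

```text
t: 26.57
eef_pos: [0.5807, -0.0177, 0.1477]
eef_rot: [180.0, -0.0, 179.5]
contact_force: [-0.3, -0.1, -2.4]
gripper_width: 0.239
gripper_force: 79.4
```

>>> {"api": "apply_moves", "payload": {"moves": [[8,[0,0.2,0],0],[8,[0,0.4,0],0],[8,[0,0.6,0],0],[8,[0,0.85,0],0],[8,[0,0.85,0],0],[8,[0,0.85,0],0]]}}

```text
t: 27.07
eef_pos: [0.581, 0.0161, 0.1478]
eef_rot: [-180.0, -0.0, 179.6]
contact_force: [0.2, -0.5, -2.4]
gripper_width: 0.238
gripper_force: 79.5
```

```bash
python3 - <<'E'
from h import *
s=state();p=[*s["eef_pos"]*1000,s["eef_rot"][2]];print(np.round(p,1),s["contact_force"],s["wrist_torque"].round(2),tobed(p),s["gripper_force"])
im,d=read_camera("side");cv2.imwrite("pics/s11.png",cv2.resize(im[130:260,210:340],None,fx=4,fy=4,interpolation=cv2.INTER_CUBIC))
E
```

```text
[581.   16.1 147.8 179.6] [ 0.23198387 -0.48057032 -2.40433413] [-0.01  0.02 -0.04] [ 0.59345128 38.90058081] 79.48909521102905
```

View pics/s11.png

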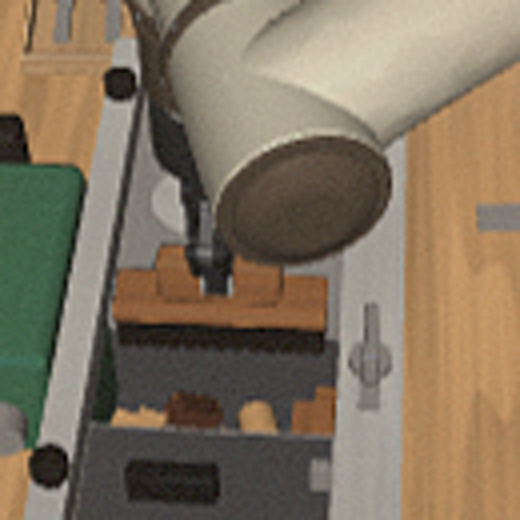

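The five scraps are down in the pit, showing at about (140,415)–(315,410). Next I'll lift the brush, check the deck from depth, and carry it back to the mat.

>>> {"api": "apply_moves", "payload": {"moves": [[8,[0,0,-0.4],0],[8,[0,0,-0.9],0],[8,[0,0,-1.5],0],[8,[0,0,-2.1],0],[8,[0,0,-2.2],0],[8,[0,0,-2.2],0],[8,[0,0,-2.2],0]]}}

```text
t: 27.7
eef_pos: [0.5802, 0.0152, 0.2347]
eef_rot: [180.0, -0.1, 179.5]
contact_force: [-0.1, -0.6, -2.5]
gripper_width: 0.241
gripper_force: 79.4
```

```bash
python3 - <<'E'
from h import *
s=state();p=[*s["eef_pos"]*1000,s["eef_rot"][2]];print(np.round(p,1),s["contact_force"],s["gripper_force"])
plan([(540,200,236,-172),(500,388.5,170,-164.8),(500,388.5,52,-164.8)])
E
```

```text
[580.2  15.2 234.7 179.5] [-0.0960601  -0.57994385 -2.46585904] 79.43679213523865
[1.05, 4.61, -0.03] -1.42 rows 4.5
[0.34, 4.81, 1.65] -1.2 rows 4.9
[-0.0, -0.0, 2.95] -0.0 rows 2.8
```

>>> {"api": "apply_moves", "payload": {"moves": [[8,[0.2,0.8,0],-0.3],[8,[0.4,1.6,0],-0.6],[8,[0.6,2.4,0],-0.9],[8,[0.8,3.2,0],-1.2],[8,[1,4,0],-1.42],[8,[1.05,4.61,0],-1.42],[8,[1.05,4.61,0],-1.42]]}}

```text
t: 28.28
eef_pos: [0.5394, 0.2037, 0.2333]
eef_rot: [-180.0, -0.2, -171.7]
contact_force: [-0.2, -0.2, -2.8]
gripper_width: 0.244
gripper_force: 79.5
```

>>> {"api": "apply_moves", "payload": {"moves": [[8,[0,0.8,0],-0.3],[8,[0.1,1.6,0],-0.6],[8,[0.2,2.4,0],-0.9],[8,[0.3,3.2,0.4],-1.2],[8,[0.34,4,0.9],-1.2],[8,[0.34,4.81,1.4],-1.2],[8,[0.34,4.81,1.65],-1.2],[8,[0.34,4.81,1.65],-1.2]]}}

```text
t: 28.95
eef_pos: [0.4978, 0.3876, 0.1639]
eef_rot: [-179.7, -0.5, -164.7]
contact_force: [-0.7, -1.2, -2.4]
gripper_width: 0.238
gripper_force: 79.6
```

```bash
python3 - <<'E'
from h import *
im,d=read_camera("top");s=state();p=[*s["eef_pos"]*1000,s["eef_rot"][2]];print(np.round(p,1),s["contact_force"],s["gripper_force"],s["gripper_width"]*85,s["wrist_torque"].round(2))
plan([(500,388.5,52,-164.8)])
P=cloud("top",d)*1000;P[d<=0]=0
B=(P[...,:2]-O)@BR
ch=(abs(B[...,0])<80)&(B[...,1]>-222)&(B[...,1]<120)&(d>0)
Z=P[...,2]
print("deck pts high:",(ch&(B[...,1]<28)&(Z>109)).sum(),"deck z",np.median(Z[ch&(B[...,1]<20)]))
pit=ch&(B[...,1]>38)&(B[...,1]<118)
print("pit z pct",np.percentile(Z[pit],[1,50,90,99]))
hsv=cv2.cvtColor(im,cv2.COLOR_BGR2HSV);m=ch&(hsv[...,1]>90)&(hsv[...,2]>40);print("woody", m.sum(),np.percentile(B[m],[1,50,99],axis=0).round(0).tolist() if m.any() else 0)
E
```

```text
[ 499.   387.3  166.3 -164.8] [ 1.24627155 -1.72201854 -1.47314647] 79.6087110042572 20.194758345832515 [-0.03 -0.01 -0.02]
[-0.03, 0.02, 2.86] 0.01 rows 2.7
deck pts high: 3 deck z 101.2617609864642
pit z pct [ 4.47191307 10.9639956  37.19744576 47.92501705]
woody 604 [[-78.0, 44.0], [-1.0, 70.0], [78.0, 112.0]]
```

>>> {"api": "apply_moves", "payload": {"moves": [[8,[0,0,0.7],0],[8,[0,0,1.4],0],[8,[0,0,2.1],0],[8,[0,0,2.5],0],[8,[0,0,2.7],0],[8,[0,0,2.8],0],[8,[0,0,2.85],0],[8,[0,0,2.85],0]]}}

```text
t: 29.67
eef_pos: [0.5012, 0.389, 0.057]
eef_rot: [179.9, 0.1, -164.8]
contact_force: [0.3, 0.5, -1.9]
gripper_width: 0.242
gripper_force: 79.7
```

>>> {"api": "apply_moves", "payload": {"moves": [[8,[0,0,0.04],0],[8,[0,0,0.07],0],[8,[0,0,0.07],0],[8,[0,0,0.07],0]]}}

```text
t: 30.0
eef_pos: [0.5004, 0.3891, 0.0535]
eef_rot: [180.0, 0.0, -164.8]
contact_force: [0.1, -0.7, -2.5]
gripper_width: 0.237
gripper_force: 79.7
```

>>> {"api": "apply_moves", "payload": {"moves": [[8,[0,0,0.03],0],[8,[0,0,0.06],0],[8,[0,0,0.09],0],[8,[0,0,0.09],0],[8,[0,0,0.09],0]]}}

```text
t: 30.42
eef_pos: [0.5002, 0.3889, 0.0495]
eef_rot: [180.0, 0.0, -164.8]
contact_force: [-1.1, -0.1, -0.4]
gripper_width: 0.241
gripper_force: 79.7
```

>>> {"api": "apply_moves", "payload": {"moves": [[8,[0,0,0.01],0],[50,[0,0,0.01],0],[50,[0,0,0.01],0],[50,[0,0,0.01],0],[50,[0,0,0.01],0],[50,[0,0,-0.5],0],[50,[0,0,-1.4],0],[50,[0,0,-2.4],0]]}}

```text
t: 31.08
eef_pos: [0.4993, 0.3876, 0.1442]
eef_rot: [-179.8, -0.3, -164.8]
contact_force: [0.5, 0.3, -0.4]
gripper_width: 0.586
gripper_force: 0.0
```

>>> {"api": "apply_moves", "payload": {"moves": [[45,[0,0,-0.5],0],[45,[0,0,-1.2],0],[45,[0,0,-1.2],0],[45,[0,0,-1.2],0]], "grip_force": 40}}

```text
t: 31.42
eef_pos: [0.501, 0.3896, 0.1957]
eef_rot: [179.8, 0.2, -164.8]
contact_force: [-0.2, -0.5, -0.7]
gripper_width: 0.528
gripper_force: 0.0
```

```bash
python3 - <<'E'
from h import *
s=state();p=[*s["eef_pos"]*1000,s["eef_rot"][2]];print(np.round(p,1),s["contact_force"],s["gripper_width"]*85)
hx,hy=bed(20,182.5)
plan([(550,275,190,-172),(hx,hy,160,179.5),(hx,hy,98,179.5)],start=(500.3,389,194,-164.8))
E
```

```text
[ 501.   389.6  195.7 -164.8] [-0.16303782 -0.52752625 -0.69720548] 44.907765922537244
[-0.45, -3.08, 0.1] 1.2 rows 3.0
[-0.88, -3.03, 0.75] 1.42 rows 3.1
[0.0, -0.0, 1.55] -0.0 rows 1.5
```

>>> {"api": "apply_moves", "payload": {"moves": [[45,[-0.15,-0.9,0],0.4],[45,[-0.3,-1.8,0],0.8],[45,[-0.45,-2.7,0.1],1.2],[45,[-0.45,-3.08,0.1],1.2],[45,[-0.45,-3.08,0.1],1.2]]}}

```text
t: 31.83
eef_pos: [0.55, 0.2711, 0.1877]
eef_rot: [-179.9, -0.2, -172.2]
contact_force: [0.6, 0.7, 0.1]
gripper_width: 0.53
gripper_force: 0.0
```

>>> {"api": "apply_moves", "payload": {"moves": [[45,[-0.3,-0.9,0.2],0.5],[45,[-0.6,-1.8,0.4],1],[45,[-0.88,-2.6,0.6],1.42],[45,[-0.88,-3.03,0.75],1.42],[45,[-0.88,-3.03,0.75],1.42],[45,[-0.88,-3.03,0.75],1.42],[45,[-0.88,-3.03,0.75],1.42]]}}

```text
t: 32.42
eef_pos: [0.6017, 0.1606, 0.1592]
eef_rot: [-180.0, -0.0, 179.6]
contact_force: [-0.2, -0.0, -0.0]
gripper_width: 0.528
gripper_force: 0.0
```

```bash
python3 - <<'E'
from h import *
im,d=read_camera("top");s=state();p=[*s["eef_pos"]*1000,s["eef_rot"][2]];print(np.round(p,1),s["joint_velocities"].round(1))
hx,hy=bed(20,182.5);plan([(hx,hy,98,179.5)])
P=cloud("top",d);Z=P[...,2];Z[d<=0]=-1
m=np.zeros(d.shape,bool);m[165:280,95:175]=1
print("brush",rect(m&(Z>.035)&(Z<.1),P),"ridge",rect(m&(Z>.075)&(Z<.1),P))
E
```

```text
[601.7 161.  159.5 179.6] [ 0.4 -0.3  0.2 -0.  -0.   0. ]
[0.0, -0.04, 1.54] 0.02 rows 1.5
brush (array([479.2, 367.6]), array([97.2, 12.9]), 15.7, np.int64(199), np.float64(48.0)) ridge (array([0., 0.]), array([0., 0.]), 0.0, np.int64(0), np.float64(nan))
  return _methods._mean(a, axis=axis, dtype=dtype,
  ret = ret.dtype.type(ret / rcount)
```

>>> {"api": "apply_moves", "payload": {"moves": [[45,[0,-0.03,0.6],0],[45,[0,-0.03,1.1],0],[45,[0,-0.03,1.4],0],[45,[0,-0.03,1.54],0],[45,[0,-0.03,1.54],0],[45,[0,-0.03,1.54],0]]}}

```text
t: 32.97
eef_pos: [0.6021, 0.1594, 0.0985]
eef_rot: [180.0, 0.1, 179.6]
contact_force: [0.7, -0.5, -0.5]
gripper_width: 0.528
gripper_force: 0.0
```

>>> {"api": "apply_moves", "payload": {"moves": [[5,[0,0,0],0],[5,[0,0,0],0],[5,[0,0,0],0],[5,[0,0,0],0],[5,[0,0,0],0],[5,[0,0,0],0],[5,[0,0,0],0]]}}

```text
t: 33.55
eef_pos: [0.6024, 0.1582, 0.0992]
eef_rot: [180.0, 0.1, 179.5]
contact_force: [-0.3, -2.5, 5.8]
gripper_width: 0.185
gripper_force: 42.8
```

>>> {"api": "apply_moves", "payload": {"moves": [[5,[0,-0.3,-0.02],0],[5,[0,-0.7,-0.02],0],[5,[0,-1.1,-0.02],0],[5,[0,-1.5,-0.02],0],[5,[0,-1.9,-0.02],0],[5,[0,-2.3,-0.02],0],[5,[0,-2.6,-0.02],0],[5,[0,-2.68,-0.02],0]]}}

```text
t: 34.22
eef_pos: [0.6014, 0.0528, 0.0992]
eef_rot: [179.6, 0.2, 179.4]
contact_force: [-6.0, 24.4, 6.5]
gripper_width: 0.174
gripper_force: 43.7
```

>>> {"api": "apply_moves", "payload": {"moves": [[5,[0,0,0],0],[5,[0,0,0],0],[5,[0,0,0],0]]}}

```text
t: 34.47
eef_pos: [0.6014, 0.053, 0.0992]
eef_rot: [179.8, 0.1, 179.5]
contact_force: [-1.6, 12.2, 7.4]
gripper_width: 0.176
gripper_force: 43.4
```

>>> {"api": "apply_moves", "payload": {"moves": [[5,[0,0.04,0],0],[45,[0,0.04,0],0],[45,[0,0.04,0],0],[45,[0,0.04,0],0],[45,[0,0.04,0],0],[45,[0,0.04,-0.6],0],[45,[0,0.04,-1.5],0],[45,[0,0.04,-2.2],0]]}}

```text
t: 35.13
eef_pos: [0.6008, 0.0519, 0.1876]
eef_rot: [-179.9, -0.1, 179.5]
contact_force: [1.2, 0.1, 0.2]
gripper_width: 0.531
gripper_force: 0.0
```

>>> {"api": "apply_moves", "payload": {"moves": [[45,[0,0,0],0],[45,[0,0,0],0]]}}

```text
t: 35.3
eef_pos: [0.6016, 0.0526, 0.1883]
eef_rot: [179.9, 0.2, 179.5]
contact_force: [-0.5, -0.1, -1.1]
gripper_width: 0.525
gripper_force: 0.0
```

```bash
python3 - <<'E'
from h import *
im,d=read_camera("side");P=cloud("side",d)*1000
m=(P[...,2]>130)&(P[...,2]<140)&(im.max(2)<60)&(abs(P[...,0]-600)<50)&(P[...,1]>20)&(P[...,1]<200)
print("handle",P[m].mean(0),m.sum())
m=(P[...,2]>152)&(P[...,2]<168)&(abs(P[...,0]-474)<20)&(abs(P[...,1]-55)<32)
print("wing",rect(m,P/1000))
s=state();p=[*s["eef_pos"]*1000,s["eef_rot"][2]];print(np.round(p,1),s["gripper_width"]*85)
plan([(540,54.8,190,-135),(474.3,54.8,185,-90.2),(474.3,54.8,120,-90.2)])
E
```

```text
handle [600.66368589  55.89342804 135.12465816] 118
wing (array([474.7,  55. ]), array([ 8.4, 47.6]), 1.0, np.int64(61), np.float64(159.8))
[600.4  52.4 186.5 179.5] 44.59924274859783
[1.51, 0.05, -0.09] -7.59 rows 6.4
[1.17, 1.16, 0.13] -7.47 rows 6.3
[-0.0, -0.0, 1.62] 0.0 rows 1.6
```

>>> {"api": "apply_moves", "payload": {"moves": [[45,[0.3,0.05,0],-1.1],[45,[0.6,0.05,0],-2.2],[45,[0.9,0.05,0],-3.3],[45,[1.2,0.05,0],-4.4],[45,[1.51,0.05,0],-5.5],[45,[1.51,0.05,0],-6.6],[45,[1.51,0.05,0],-7.59],[45,[1.51,0.05,0],-7.59]]}}

```text
t: 36.02
eef_pos: [0.5392, 0.0548, 0.1849]
eef_rot: [179.9, -0.2, -134.9]
contact_force: [0.6, -0.2, 0.1]
gripper_width: 0.526
gripper_force: 0.0
```

>>> {"api": "apply_moves", "payload": {"moves": [[45,[0.3,0.3,0],-1.1],[45,[0.6,0.6,0],-2.2],[45,[0.9,0.9,0],-3.3],[45,[1.17,1.16,0],-4.4],[45,[1.17,1.16,0],-5.5],[45,[1.17,1.16,0],-6.6],[45,[1.17,1.16,0],-7.47],[45,[1.17,1.16,0],-7.47]]}}

```text
t: 36.68
eef_pos: [0.4739, 0.0546, 0.1855]
eef_rot: [179.9, -0.0, -90.2]
contact_force: [0.5, 0.2, 0.7]
gripper_width: 0.529
gripper_force: 0.0
```

```bash
python3 - <<'E'
from h import *
read_camera("top");s=state();p=[*s["eef_pos"]*1000,s["eef_rot"][2]];print(np.round(p,1),s["gripper_width"]*85,s["joint_velocities"].round(1))
plan([(474.3,54.8,120,-90.2)])
E
```

```text
[474.   54.6 185.6 -90.4] 45.00463019391801 [ 0.   0.   0.4 -0.  -0.1 -1. ]
[-0.0, -0.01, 1.64] -0.03 rows 1.6
```

>>> {"api": "apply_moves", "payload": {"moves": [[45,[0,0,0.6],0],[45,[0,0,1.1],0],[45,[0,0,1.4],0],[45,[0,0,1.64],0],[45,[0,0,1.64],0],[45,[0,0,1.64],0]]}}

```text
t: 37.23
eef_pos: [0.4746, 0.0548, 0.1207]
eef_rot: [179.9, -0.0, -90.2]
contact_force: [0.8, -0.3, 0.9]
gripper_width: 0.53
gripper_force: 0.0
```

>>> {"api": "apply_moves", "payload": {"moves": [[2,[0,0,0],0],[2,[0,0,0],0],[2,[0,0,0],0],[2,[0,0,0],0],[2,[0,0,0],0],[2,[0,0,0],0],[2,[0,0,0],0]]}}

```text
t: 37.82
eef_pos: [0.4746, 0.0551, 0.1219]
eef_rot: [-180.0, 0.0, -90.2]
contact_force: [-3.3, 2.8, 5.6]
gripper_width: 0.107
gripper_force: 40.4
```

>>> {"api": "apply_moves", "payload": {"moves": [[2,[0,0,0],1],[2,[0,0,0],2],[2,[0,0,0],3],[2,[0,0,0],4],[2,[0,0,0],5],[2,[0,0,0],6],[2,[0,0,0],7],[2,[0,0,0],7.5]]}}

```text
t: 38.48
eef_pos: [0.4751, 0.0549, 0.1219]
eef_rot: [-179.9, 0.1, -135.3]
contact_force: [-1.7, -0.9, 5.0]
gripper_width: 0.11
gripper_force: 40.1
```

>>> {"api": "apply_moves", "payload": {"moves": [[2,[0,0,0],1],[2,[0,0,0],2],[2,[0,0,0],3],[2,[0,0,0],4],[2,[0,0,0],5],[2,[0,0,0],6],[2,[0,0,0],7],[2,[0,0,0],7.6]]}}

```text
t: 39.15
eef_pos: [0.4752, 0.0545, 0.1219]
eef_rot: [-180.0, 0.1, 179.1]
contact_force: [-0.2, -2.5, 3.2]
gripper_width: 0.104
gripper_force: 40.1
```

>>> {"api": "apply_moves", "payload": {"moves": [[2,[0,0,0],0],[2,[0,0,0],0]]}}

```text
t: 39.32
eef_pos: [0.4752, 0.0545, 0.1219]
eef_rot: [-180.0, 0.1, 179.4]
contact_force: [-0.4, -4.0, 5.8]
gripper_width: 0.113
gripper_force: 40.3
```

Release, lift straight up and clear, then check everything by depth.

>>> {"api": "apply_moves", "payload": {"moves": [[45,[0,0,0],0],[45,[0,0,0],0],[45,[0,0,0],0],[45,[0,0,0],0],[45,[0,0,-0.5],0],[45,[0,0,-1.4],0],[45,[0,0,-2.4],0],[45,[0,0,-3],0]]}}

```text
t: 39.98
eef_pos: [0.4759, 0.0553, 0.2448]
eef_rot: [179.9, 0.3, 179.3]
contact_force: [0.1, 1.1, 0.7]
gripper_width: 0.525
gripper_force: 0.0
```

>>> {"api": "apply_moves", "payload": {"moves": [[45,[0,-0.9,0],0],[45,[0,-1.9,0],0],[45,[0,-2.9,0],0],[45,[0,-3.9,0],0],[45,[0,-4.9,0],0],[45,[0,-5.9,0],0],[45,[0,-6,0],0],[45,[0,-6,0],0]]}}

```text
t: 40.65
eef_pos: [0.4711, -0.1869, 0.2404]
eef_rot: [180.0, -0.1, 179.0]
contact_force: [0.2, 0.5, -0.3]
gripper_width: 0.526
gripper_force: 0.0
```

```bash
python3 - <<'E'
from h import *
for n in ("side","top"):
    im,d=read_camera(n);P=cloud(n,d)*1000;P[d<=0]=0;Z=P[...,2];X,Y=P[...,0],P[...,1]
    def r(nm,m): print(n,nm,*(rect(m,P/1000) if m.any() else ["none"]))
    r("wing",(Z>152)&(Z<168)&(abs(X-474)<35)&(abs(Y-55)<32))
    r("tongue",(Z>124)&(Z<131)&(abs(X-505)<25)&(abs(Y-55)<50))
    r("handle",(Z>130)&(Z<140)&(im.max(2)<60)&(abs(X-600)<50)&(Y>20)&(Y<200))
    r("brush ridge",(Z>78)&(Z<95)&(abs(X-500)<80)&(abs(Y-389)<60))
    r("brush",(Z>35)&(Z<95)&(abs(X-500)<100)&(abs(Y-389)<80))
    r("gauge",(Z>30)&(Z<60)&(abs(X-525)<60)&(abs(Y+397)<50))
    B=(P[...,:2]-O)@BR;r("on deck",(abs(B[...,0])<78)&(B[...,1]<20)&(B[...,1]>-220)&(Z>109)&(Z<140))
s=state();print(s["t"],s["eef_pos"],s["contact_force"])
E
```

```text
side wing [474.6  55.9] [13.1 45.9] 89.7 76 158.9
side tongue [497.   63.1] [27.9 55.6] 35.7 59 127.5
side handle [600.9  55. ] [58.9 18.1] 0.5 117 135.3
side brush ridge [500.7 387.9] [84.7 23.5] 14.9 369 87.0
side brush [500.5 387.7] [149.8  41.6] 15.2 1169 49.2
side gauge [ 525.5 -396.4] [20.7 48.7] 11.2 53 44.5
side on deck none
top wing none
top tongue [487.9  89. ] [29.2 12.3] 77.0 12 125.1
top handle [600.2  54.9] [57.7 14.3] 1.2 165 136.3
top brush ridge [500.5 388.5] [85.9 24.3] 14.8 344 87.9
top brush [500.5 388.7] [150.2  41.6] 14.9 1066 51.0
top gauge [ 526.4 -403.6] [21.1 28.7] 7.9 59 36.9
top on deck none
40.75 [ 0.47135683 -0.18478619  0.24062993] [-0.47154896  0.1375284   0.43717576]
```

```bash
python3 -c "
from bench import *
print(close_job())"
```

```text
the job is handed in; nothing more can be done
None
```

I handed the job in at about 41 s of the 176 s limit. By my last camera check the gauge was upright in its tray, no scraps were left on the deck, the brush stood on its mat bristles down, and the cover was shut with the catch locked. All five scraps present this run went into the pit, and the mallet and square were not touched.

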